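# Set up the bench jigger: fit the template and wind the carriage to its stop

### The arm

A 6-joint arm with a two-finger parallel gripper is mounted at the origin on the work surface. World frame = base frame: x ahead of the robot, y to its left, z up, the work surface at z = 0. Lengths are in mm, angles in rad, forces in N, time in s.
With the tool pointing down it reaches from about 300 to 775 mm from the base axis. Payload 14.6 kg.
Tool frame: the origin (TCP) lies between the finger pads; the fingertips stand 19 mm ahead of it and the grasp point (between the pads) is the TCP; x points along the fingers, y is the direction in which the jaws open and shut, and the axes are right-handed (so a half turn about x gives the same grasp; the last joint's range is limited). The gripper opens to 94 mm and grips with 3 to 60 N. Pads are 16 mm wide; open, the fingers measure 119 mm over their backs; the gripper's body (75 mm by 177 mm) begins 78 mm behind the grasp point.
Start: joints at [-1.239, 0.3, 1.521, -0, 1.321, -0.067], TCP at [213.564, -506.833, 224.446] pointing down, gripper open.
Joint ranges: [-3.03, 3.03], [-0.79, 2.21], [0.23, 2.52], [-1.04, 4.18], [0, 3.07], [-2.55, 2.55]. Speed limits (rad/s): [2.22, 2.22, 2.57, 3.14, 3.14, 3.14].

### API

Orientations are given as [roll, pitch, yaw] about the fixed x, y, z axes, in that order (R = Rz(yaw) Ry(pitch) Rx(roll)).
In Python, from cell import manip gives the robot as it stands.
- The arm moves only by the tool jog_arm, never from a script. Its argument "series" is one flat list of numbers, 7 for each row, row after row: the turn, a rotation vector about the world's x, y, z in rad, then the shift along the world's x, y, z in m, then the opening, from -1 (shut) to 1 (fully open). A call has 1 to 20 rows; each row is the pose to reach, as a shift and turn from the pose commanded when the call began; what a row does not reach only later rows make up. A row lasts 1/8 s, in which the tool goes at most 62.5 mm and 10.7 degrees, less where a joint would pass 70% of its speed; a pose out of reach is approached as far as the arm can. A call with a gripper value outside its range is refused whole. The fingers move at their own pace and stop on an object; "squeeze" is the grip in N (left out, the last holds). Time passes only in rows, so rows that repeat a pose let the fingers close. It gives the time, the measured TCP pose, the force and the opening at its end, in the units of the state.
- manip.read_state(): the state, without advancing time (a new reading comes with each control period).
- manip.camera(name): name is "side" or "top"; returns a dict with "color" (400x640x3 uint8, blue, green, red), "range_z" (400x640 float32, mm along the optical axis (not along the pixel's ray), 0 where there is no reading), "fx", "fy", "cx", "cy" (pixels), "D" ([k1, k2, p1, p2, k3] as OpenCV has them; the pictures are not rectified), "pose" (4x4, takes a point from camera to world coordinates). Camera axes: x right, y down, z forward; pixel columns grow to the right and rows downward; lengths in mm; the calibration is good to about 2 mm. A picture is of the moment at which its call begins.
- manip.sign_off(): hands the job in, once; it reports no verdict.
The state is a dict: "clock": time; "joints": joint angles; "qd": joint speeds; "effort": joint torques, N m; "eef_pos": TCP position; "eef_rot": TCP orientation; "wrist_force": force on the tool from outside, world axes, zero at the start; "moment": the same for the moment, N m; "finger_gap": finger opening in mm.
Only numpy, scipy, OpenCV 4.12 (cv2) and the standard library are available. Lean on these libraries where they do the work, as an engineer would, in place of code of your own. Each camera call takes 0.05 s, during which the arm holds its last target.

### The job

Set the jigger up for the next pot. Take the T-shaped wooden template (broad head, narrower blade) out of the tool rack and slide it blade first down into the leaning slot of the holder on the jigger's carriage until its shoulders sit on the holder's rim; then wind the handwheel clockwise by its handle until the carriage touches its stop, leaving the template fully home. Leave the other two ribs standing in the rack, and do not shift the bucket, mug, bowl or jar.

Things in the scene. Friction and masses are not known exactly. Their poses are not given: they have to be found in the camera images.
- template_mid (a point): T-shaped flat wooden template, loose in one rack slot (which varies). 6 mm thick (x), 102 high: blade 44 wide (y), 48 long below, lower corners rounded at 10 mm; head 64 wide, 54 high above, its square shoulders overhanging 10 mm each side. About 45 g. Point: its centre, 50 mm above the blade's lower edge, 2 mm above the shoulders. z from blade to head. Either side may face front.
- rib_round_mid (a point): A bystander rib, loose, standing in another slot of the rack: flat wood 6 mm thick (x), 40 mm wide (y), 100 mm high with a semicircular top and no shoulders. The point is 50 mm above its lower edge. To stay in its slot.
- rib_narrow_mid (a point): A bystander rib, loose, standing in another slot of the rack: flat wood 6 mm thick (x), 40 mm wide below and stepped in to a 22 mm wide neck in its top 45 mm; 100 mm high. The point is 50 mm above its lower edge. To stay in its slot.
- rack: Fixed wooden tool block, 176 (x) x 70 (y) x 48 mm high, origin at the centre of its underside. Three upright slots at x = -54, 0, +54 mm, each 9 (x) by 48 mm (y), floor 8 mm above the table; each holds one rib, its thickness along the rack's x.
- jigger: Fixed grey machine, bed 150 (x) x 500 (y) x 22 mm, origin at the centre of its underside, front (-x) about towards the robot. At its -y end the gear column with handwheel; in the middle the carriage on rails; at y = +117 mm the stop block, 64 mm high; at y = +200 mm a round plaster mould, radius 58 mm, top 116 mm above the table.
- slot_mouth (a point): Centre of the holder's slot mouth, in the rim plane; rides on the carriage. z points up out of the slot, leaning 30 deg from vertical to the jigger's front (-x); y along the slot's width (jigger's y), x across. Slot 10 (x) by 49 (y), 50 mm deep, long lips flared; shoulders sit on the rim's two ends. Home: template z along this z, template_mid 2 mm above the mouth, head 54 mm proud.
- wheel_hub (a point): Centre of the handwheel in its rim's middle plane. z is the wheel's axis, pointing up and leaning 34 deg from vertical to the jigger's front (-x). Rim radius 50 mm, 12 mm thick; apart from the handle nothing stands over 10 mm above this point along z. x points to the handle and turns with the wheel.
- handle_mid (a point): Point on the axis of the wheel's handle, 37 mm above wheel_hub along the wheel's z, 50 mm off its axis. The handle is a wooden post, 18 mm diameter, parallel to the wheel's axis, from 7 to 57 mm above wheel_hub's plane, narrower at both ends; it spins freely, so a gripper can hold it and be led round the circle without turning. z along the wheel's axis; x, y spin with the post.
- wheel (a joint): Handwheel angle, rad; grows clockwise seen looking down on its face (about -z of wheel_hub). One turn moves the carriage 20 mm. Hard stop at 18.85, when the carriage touches its stop; starts 1.5 to 2.6 turns short. Friction about 0.12 N m; it stays where it is left.
- carriage (a joint): Travel of the carriage in m along the jigger's +y: 0 to 0.060, where its end face touches the stop stud. It is driven by the wheel only (0.00318 m per rad); it stays where it is left.
- carriage_face (a point): Centre of the carriage's end face that meets the stop stud. Axes as the jigger's.
- stop_face (a point): Face of the brass stop stud, 52 mm above the table. The carriage touches when carriage_face reaches it along the jigger's y. Axes as the jigger's.
- bucket: Loose yellow bucket, a bystander: rim radius 105 mm, 190 mm high, origin at the centre of its underside.
- mug: Loose terracotta mug, a bystander: radius 40 mm, 85 mm high, a handle at its +y, origin at the centre of its underside.
- bowl: Loose blue bowl, a bystander: rim radius 65 mm, 55 mm high, origin at the centre of its underside.
- jar: Loose amber jar, a bystander: radius 33 mm, 90 mm high, origin at the centre of its underside.

How it is judged (in metres and radians):
On the way, in this order (a step that is already met when the one before it is completed fails the run):
1. The template stands fully home in the holder's slot, its shoulders on the rim, while the carriage is still short of its stop (z of template_mid in the frame of slot_mouth between -0.003 and 0.006 m and distance between template_mid and slot_mouth below 0.009 m and angle between the z axis of template_mid and the z axis of slot_mouth, either way round below 0.12 rad and value of joint carriage below 0.05 m), for 0.2 s.
2. The carriage is wound to its stop (value of joint carriage above 0.0585 m), for 0.2 s.
At the end, for the whole second after the job is handed in: The carriage is within 1.5 mm of touching its stop; the template sits in the leaning slot with its shoulders within 4 mm of the rim (template_mid 2 mm above the mouth when home, allowed -3 to 6 mm), within 0.12 rad of the slot's axis; both other ribs stand in the rack (value of joint carriage above 0.0585 m and z of template_mid in the frame of slot_mouth between -0.003 and 0.006 m and distance between template_mid and slot_mouth below 0.009 m and angle between the z axis of template_mid and the z axis of slot_mouth, either way round below 0.12 rad and distance between each of rib_round_mid, rib_narrow_mid and rack below 0.09 m and angle between each of rib_round_mid, rib_narrow_mid's own z axis and vertical below 0.25 rad).
It fails at once if a bystander (bucket, mug, bowl, jar) is shifted by more than 20 mm (distance of any of bucket, mug, bowl, jar from where it was at the start of the episode above 0.02 m).
It fails at once if one of the other ribs is moved out of place by more than 20 mm (distance of any of rib_round_mid, rib_narrow_mid from where it was at the start of the episode above 0.02 m).
It also fails if it takes over 72 s, if anything falls off the work surface, if the arm or the gripper's body presses on something with over 40 N, if the wrist force passes 120 N, or if a joint passes its speed limit or range.

## Working session

There is one attempt and no reset: what is moved stays moved. The work goes in short steps, Python scripts to look and compute and a tool call to move; the robot and the scene stay as the last step left them, time stands still between calls to the robot, and variables do not carry over. Pictures are saved under pics/ and viewed, and the job is handed in when it is done.

Besides the shell and the picture viewer there is one more tool, called by a JSON object that holds its "api" and its "payload", one argument or row to a line. jog_arm: Moves the arm, as the interface text tells. Its arguments: {"type":"object","properties":{"series":{"type":"array","items":{"type":"number"}},"squeeze":{"type":"number"}},"required":["series"]}

```bash
ls; mkdir -p pics
cat > look.py <<'E'
import sys,cv2,numpy as np,pickle
from cell import manip
tag=sys.argv[1]
for n in sys.argv[2:]:
    c=manip.camera(n); pickle.dump(c,open(f'{n}_{tag}.pkl','wb')); cv2.imwrite(f'pics/{n}_{tag}.png',c['color'])
    print(n,c['fx'],c['fy'],c['cx'],c['cy'],c['D']); print(np.round(c['pose'],3))
E
python3 look.py 0 side top; python3 -c "
from cell import manip
print(manip.read_state())"
```

```text
pics
side 420.2551013274306 420.2551013274306 319.7844674223716 195.52652455904268 [0.03560687 0.         0.         0.         0.        ]
[[-8.47000e-01 -3.68000e-01  3.83000e-01  9.79700e+01]
 [-5.31000e-01  5.71000e-01 -6.26000e-01  6.63828e+02]
 [ 1.10000e-02 -7.34000e-01 -6.79000e-01  1.01678e+03]
 [ 0.00000e+00  0.00000e+00  0.00000e+00  1.00000e+00]]
top 520.9363533105156 520.9363533105156 320.30168623247454 202.71274883240852 [-0.16107307  0.          0.          0.          0.        ]
[[ 2.600000e-02 -9.980000e-01  5.000000e-02  4.794110e+02]
 [-1.000000e+00 -2.600000e-02 -7.000000e-03 -1.648730e+02]
 [ 8.000000e-03 -5.000000e-02 -9.990000e-01  1.738521e+03]
 [ 0.000000e+00  0.000000e+00  0.000000e+00  1.000000e+00]]
{'clock': 0.1, 'joints': array([-1.23860542e+00,  3.00437420e-01,  1.52151476e+00, -3.08428988e-05,
        1.32068902e+00, -6.66045296e-02]), 'qd': array([-0.00021354, -0.00017615, -0.00410277,  0.00068532,  0.00055548,
        0.00104171]), 'effort': array([ 7.48025705e-04, -5.32635319e+01, -3.53282332e+01,  7.09504983e-02,
        2.34932452e-02, -8.35287005e-05]), 'eef_pos': array([ 213.4883563 , -506.64497978,  223.9328449 ]), 'eef_rot': array([-1.60891664,  1.56974735,  1.93147909]), 'wrist_force': array([-0.38664155, -0.04899703, -0.74256681]), 'moment': array([0.02193424, 0.00446306, 0.03709169]), 'finger_gap': 93.953849549115}
```

View pics/side_0.png

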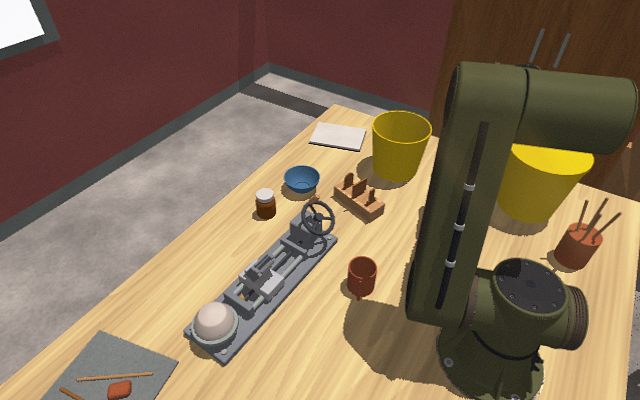

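View pics/top_0.png

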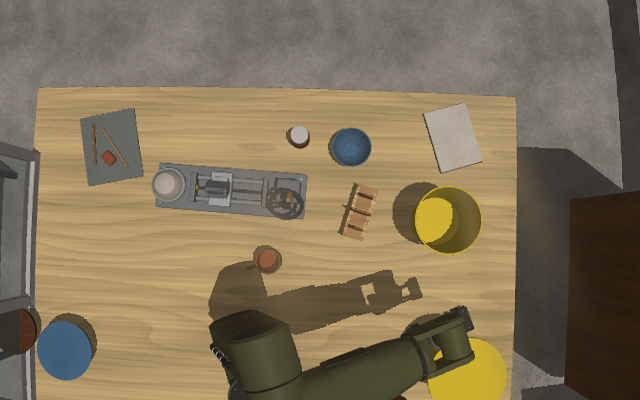

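The side view shows the jigger from (215,330) to (320,225) with its wheel at (318,217), the rack at (358,200), the mug at (362,275) and the bucket at (400,145). The top view has the rack at (360,211) and the wheel at (285,203). I'll zoom in on both.

Run:
```python
import cv2
s=cv2.imread('pics/side_0.png');t=cv2.imread('pics/top_0.png')
r=lambda a,f:cv2.resize(a,None,fx=f,fy=f,interpolation=cv2.INTER_CUBIC)
cv2.imwrite('pics/s_rack.png',r(s[160:230,320:400],8))
cv2.imwrite('pics/s_jig.png',r(s[190:365,180:345],4))
cv2.imwrite('pics/t_rack.png',r(t[170:250,330:390],7))
cv2.imwrite('pics/t_jig.png',r(t[155:225,145:315],4.5))
```

```text
(no output)
```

View pics/s_rack.png

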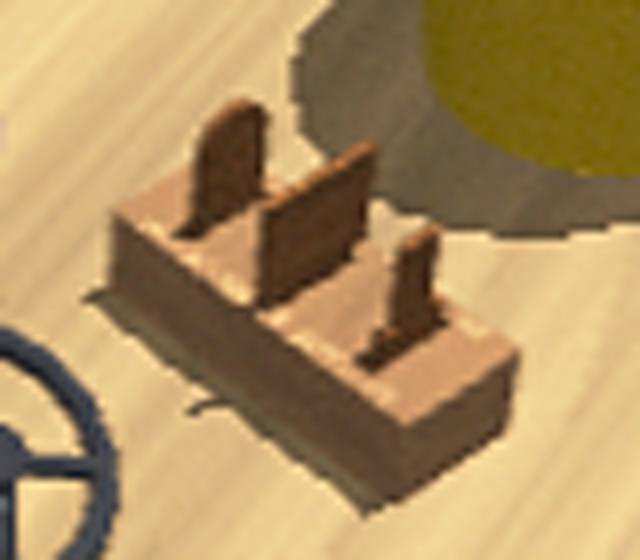

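View pics/s_jig.png

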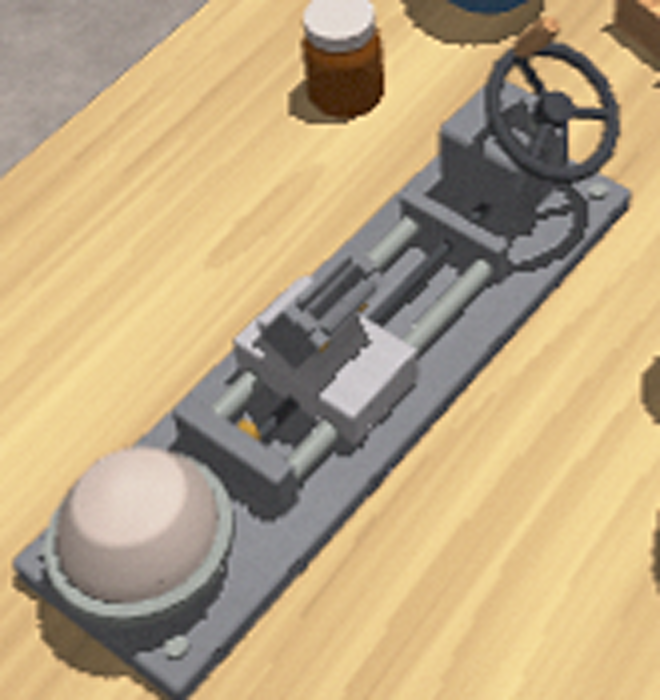

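View pics/t_rack.png

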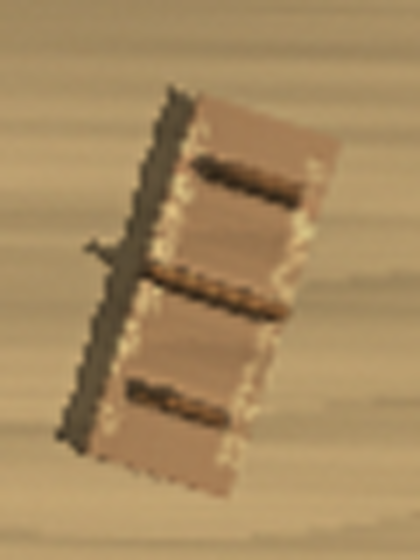

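View pics/t_jig.png

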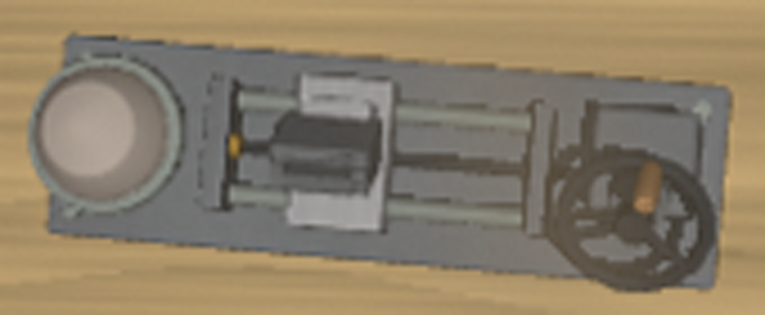

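The template (T, wide head) is in the rack's middle slot. The round rib is at the far end and the narrow rib at the near end. Next I'll measure in 3D.

```bash
cat > h.py <<'E'
import cv2,numpy as np,pickle
def load(n,t): return pickle.load(open(f'{n}_{t}.pkl','rb'))
def K(c): return np.array([[c['fx'],0,c['cx']],[0,c['fy'],c['cy']],[0,0,1.]])
def cloud(c):
    h,w=c['range_z'].shape
    u,v=np.meshgrid(np.arange(w),np.arange(h))
    p=np.stack([u,v],-1).reshape(-1,1,2).astype(float)
    n=cv2.undistortPoints(p,K(c),np.array(c['D'])).reshape(h,w,2)
    z=c['range_z'].astype(float)
    P=np.stack([n[...,0]*z,n[...,1]*z,z],-1)
    W=P@c['pose'][:3,:3].T+c['pose'][:3,3]
    W[z<=0]=np.nan
    return W
def proj(c,P):
    T=np.linalg.inv(c['pose'])
    r,_=cv2.Rodrigues(T[:3,:3])
    return cv2.projectPoints(np.asarray(P,float).reshape(-1,1,3),r,T[:3,3],K(c),np.array(c['D']))[0].reshape(-1,2)
E
python3 - <<'E'
from h import *
np.set_printoptions(suppress=True,precision=1)
for n in('side','top'):
    c=load(n,'0');W=cloud(c)
    m=np.isfinite(W[...,2])
    tab=(abs(W[...,2])<12)&m
    print(n,'table z',np.median(W[...,2][tab]),W[...,2][tab].std())
    # rack top
    reg=np.zeros_like(m)
    if n=='side': reg[160:230,320:390]=1
    else: reg[175:245,335:385]=1
    s=reg&m&(abs(W[...,2]-48)<6)
    P=W[s];print('racktop',len(P),np.median(P[:,2]),cv2.minAreaRect(P[:,:2].astype(np.float32)))
    s=reg&m&(W[...,2]>58)&(W[...,2]<130)
    P=W[s];print('ribs',len(P))
    for p in P[::max(1,len(P)//40)]:print(p)
    reg[:]=0
    if n=='side': reg[190:365,180:345]=1
    else: reg[155:225,145:315]=1
    s=reg&m&(abs(W[...,2]-22)<5)
    P=W[s];print('bed',len(P),np.median(P[:,2]),cv2.minAreaRect(P[:,:2].astype(np.float32)))
    cv2.imwrite(f'pics/h_{n}.png',cv2.resize(np.clip(np.nan_to_num(W[...,2])*1.2,0,255).astype(np.uint8),None,fx=1.25,fy=1.25))
E
```

```text
side table z 0.047617790459980824 3.3380165835427875
racktop 579 47.48835000798931 ((540.419677734375, -291.3420715332031), (385.3093566894531, 180.2611846923828), 75.64433288574219)
ribs 563
[ 566.8 -486.2   64.3]
[ 563.5 -479.4   65.5]
[ 505.5 -466.    99. ]
[ 505.9 -468.8   92.5]
[ 505.9 -470.4   86.9]
[ 532.4 -474.2   63.8]
[ 507.1 -468.1   74.3]
[ 593.9 -320.   106.1]
[ 588.9 -311.2  105.8]
[ 597.8 -307.4   95.6]
[ 588.4 -319.4   86.9]
[ 585.7 -330.    76. ]
[ 586.  -331.1   70.5]
[ 585.5 -323.    72. ]
[ 592.  -313.6   71.4]
[ 530.3 -324.9   92.2]
[ 533.1 -307.8   98.9]
[ 539.  -297.6   99.2]
[ 548.4 -279.7  103.5]
[ 589.3 -302.9   62.2]
[ 527.6 -330.9   71. ]
[ 526.7 -329.7   67.8]
[ 528.6 -335.1   58.3]
[ 528.8 -328.    58.9]
[ 533.5 -314.6   62.2]
[ 537.  -298.6   68.1]
[ 540.4 -290.8   67.8]
[ 541.2 -293.4   60.9]
[ 486.4 -283.4   91.3]
[ 542.  -273.5   62.2]
[ 488.  -283.    72.9]
[ 485.  -286.3   62.8]
[ 542.9 -110.9  127.3]
[ 528.  -109.6  123.7]
[532.1 -93.4 122.7]
[ 526.2 -101.3  114.9]
[ 515.9 -101.3  116.3]
[513.4 -91.6 113.4]
[509.8 -85.7 112.1]
[558.3 -91.7  65.5]

[... 865 characters left out ...]
1.4 -304.1  114.8]
[ 538.9 -296.7   91.3]
[ 538.4 -304.6  110.3]
[ 538.7 -314.1  109.1]
[ 535.6 -305.2  103.3]
[ 535.7 -314.3  107.1]
[ 535.6 -322.9  116.6]
[ 533.1 -313.2   85.7]
[ 532.6 -320.5  108.8]
[ 532.8 -329.8  110.5]
[ 530.3 -323.1   82.8]
[ 529.9 -330.5  104.3]
[ 527.9 -331.6   62.2]
[ 505.  -319.4   60.2]
[ 490.9 -274.    67.2]
[ 491.1 -282.5   82.3]
[ 487.8 -277.7   60. ]
[ 487.9 -286.5  115.6]
[ 488.1 -296.2  111.7]
[ 484.8 -289.7  114.8]
[ 485.1 -299.6  109.2]
[ 481.9 -297.1  101.4]
[ 482.2 -310.1   61.1]
[ 461.7 -262.2   60. ]
[ 459.5 -304.4   58.3]
bed 2348 22.548988575013368 ((624.5172729492188, 121.05989074707031), (499.5493469238281, 199.80052185058594), 86.82791137695312)
```

```bash
cat >> h.py <<'E'
def ray(c,uv,z):
    n=cv2.undistortPoints(np.array(uv,float).reshape(-1,1,2),K(c),np.array(c['D'])).reshape(-1,2)
    d=np.c_[n,np.ones(len(n))]@c['pose'][:3,:3].T; o=c['pose'][:3,3]
    return o+d*((z-o[2])/d[:,2])[:,None]
E
python3 - <<'E'
from h import *
np.set_printoptions(suppress=True,precision=1)
t=load('top','0');s=load('side','0')
def up(U,f,o): return (np.array(U,float)+.5)/f-.5+np.array(o)
b=ray(t,up([(67,35),(731,88),(715,290),(48,235)],4.5,(145,155)),22)
print('bed top',b,b.mean(0),[np.linalg.norm(b[i]-b[(i+1)%4]) for i in range(4)])
d=(b[0]+b[3]-b[1]-b[2])/2; print('yaw of y',np.degrees(np.arctan2(-d[0],d[1])))
b2=ray(s,up([(15,560),(180,697),(628,190)],4,(180,190)),22)
print('bed side',b2,[np.linalg.norm(b2[i]-b2[(i+1)%3]) for i in range(3)],(b2[0]+b2[2])/2)
d=b2[1]-b2[2];print(np.degrees(np.arctan2(-d[0],d[1])))
r=ray(t,up([(197,93),(340,147),(232,497),(92,453)],7,(330,170)),48)
print('rack top',r,r.mean(0),[np.linalg.norm(r[i]-r[(i+1)%4]) for i in range(4)])
r2=ray(s,up([(110,212),(408,423),(520,350)],8,(320,160)),48)
print('rack side',r2,[np.linalg.norm(r2[i]-r2[(i+1)%3]) for i in range(3)],(r2[0]+r2[2])/2)
d=r2[1]-r2[0];print(np.degrees(np.arctan2(d[1],d[0])))
tt=ray(t,up([(147,270),(288,313)],7,(330,170)),110);print('template top ends',tt,tt.mean(0))
t2=ray(s,up([(258,208),(375,148)],8,(320,160)),110);print('side',t2,t2.mean(0))
E
```

```text
bed top [[ 687.   366.6   22. ]
 [ 658.9 -130.8   22. ]
 [ 510.2 -123.1   22. ]
 [ 537.3  374.4   22. ]] [598.4 121.8  22. ] [np.float64(498.1968678278545), np.float64(148.9496802302611), np.float64(498.27654722490456), np.float64(149.9291878682402)]
yaw of y -3.174324474650933
bed side [[ 684.6  366.5   22. ]
 [ 534.7  378.6   22. ]
 [ 512.3 -117.8   22. ]] [np.float64(150.33352733060363), np.float64(496.86302046976215), np.float64(514.0267330039457)] [598.4 124.4  22. ]
-2.592169725133072
rack top [[ 632.2 -297.2   48. ]
 [ 608.8 -364.5   48. ]
 [ 444.8 -317.7   48. ]
 [ 463.6 -252.2   48. ]] [ 537.4 -307.9   48. ] [np.float64(71.31072153175118), np.float64(170.55392605185085), np.float64(68.12797147026292), np.float64(174.49788202446652)]
rack side [[ 630.7 -295.    48. ]
 [ 462.5 -249.3   48. ]
 [ 442.8 -313.    48. ]] [np.float64(174.3485901782535), np.float64(66.63732473742218), np.float64(188.8076461627423)] [ 536.7 -304.    48. ]
164.80484782335978
template top ends [[ 546.6 -271.7  110. ]
 [ 528.9 -335.3  110. ]] [ 537.8 -303.5  110. ]
side [[ 547.1 -268.5  110. ]
 [ 524.4 -328.   110. ]] [ 535.8 -298.2  110. ]
```

Run:
```python
from h import *
np.set_printoptions(suppress=True,precision=1,linewidth=200)
t=load('top','0');s=load('side','0')
J=np.eye(4);a=np.radians(-3.1);J[:2,:2]=[[np.cos(a),-np.sin(a)],[np.sin(a),np.cos(a)]];J[:3,3]=[598.4,122.5,0];np.save('J.npy',J)
r=lambda a,f:cv2.resize(a,None,fx=f,fy=f,interpolation=cv2.INTER_CUBIC)
cv2.imwrite('pics/s_hold.png',r(s['color'][248:303,235:290],12))
cv2.imwrite('pics/t_hold.png',r(t['color'][165:215,195:240],12))
cv2.imwrite('pics/s_wheel.png',r(s['color'][190:260,285:340],9))
cv2.imwrite('pics/t_wheel.png',r(t['color'][175:225,260:310],11))
for n,c,(r0,r1,c0,c1) in(('side',s,(248,303,235,290)),('top',t,(165,215,195,240))):
    W=cloud(c)[r0:r1,c0:c1].reshape(-1,3)
    L=(W-J[:3,3])@J[:3,:3]
    u,v=np.meshgrid(np.arange(c0,c1),np.arange(r0,r1));uv=np.c_[u.ravel(),v.ravel()]
    k=L[:,2]>62
    print(n,k.sum()); 
    o=np.argsort(L[k][:,1])
    for i in o[::max(1,len(o)//45)]: print(uv[k][i],L[k][i])
```

```text
side 983
[269 253] [ -6.8  -7.  131.9]
[276 273] [-28.9  -3.5  64.5]
[269 255] [-11.8  -1.2 132.8]
[276 275] [-32.8   1.2  63.7]
[252 261] [54.6  2.6 62.3]
[265 263] [ 2.   3.6 93.3]
[263 262] [ 8.3  4.7 94.2]
[263 261] [  5.8   6.5 102.2]
[256 260] [30.8  8.5 90.4]
[265 255] [ -8.4  10.2 141.8]
[254 260] [35.2 11.9 90.6]
[264 255] [ -8.2  13.6 145. ]
[262 267] [ 2.6 16.  88.3]
[269 277] [-21.6  17.8  64. ]
[261 257] [ -2.7  20.  139.2]
[252 263] [33.8 21.9 88.7]
[260 258] [ -2.6  23.8 138.8]
[274 283] [-46.   25.6  65.1]
[264 277] [-12.4  27.5  67.5]
[263 274] [-12.7  30.   84. ]
[271 284] [-40.8  32.1  63.8]
[268 283] [-32.5  34.7  64.5]
[269 284] [-37.1  35.9  65.1]
[270 286] [-43.1  38.9  64.4]
[248 268] [31.3 40.8 88.4]
[271 288] [-50.1  42.9  65.7]
[267 286] [-38.   45.1  67.3]
[262 284] [-21.6  46.7  64.8]
[259 283] [-11.9  48.2  63.1]
[258 279] [-12.2  49.9  83.4]
[258 269] [-18.9  51.  133.2]
[255 267] [ -9.6  51.8 135.4]
[248 278] [23.7 53.  62.7]
[256 268] [-15.8  54.5 138.8]
[243 276] [39.7 55.8 62.3]
[246 278] [27.1 57.1 64.5]
[266 292] [-45.7  58.6  62.1]
[244 278] [32.
[... 934 characters left out ...]
9.8  23.   68.8]
[216 195] [-24.2  24.4 131.9]
[215 189] [ -6.9  25.8 149. ]
[218 205] [-52.7  28.   65.8]
[218 200] [-36.7  29.1  67.9]
[214 187] [ -0.4  31.4 139.2]
[213 189] [ -7.2  32.5 146.3]
[213 193] [-18.8  34.1 132.8]
[214 191] [-11.2  35.7 112.3]
[212 195] [-25.1  37.5 129. ]
[215 199] [-34.2  39.2  67.3]
[211 196] [-28.5  40.4 129. ]
[213 182] [ 17.2  42.7 106.8]
[212 183] [ 13.3  44.  114.4]
[215 173] [49.2 45.7 73.6]
[211 182] [ 16.   47.  116.8]
[212 201] [-41.4  48.6  66.4]
[214 173] [49.9 51.  63.8]
[207 195] [-26.4  52.9 130.6]
[207 196] [-29.2  54.4 122.4]
[207 185] [  4.8  56.2 128.7]
[205 192] [-18.2  57.7 141.4]
[205 193] [-20.8  59.4 132. ]
[196 173] [ 44.8 108.8  69.3]
```

View pics/s_hold.png

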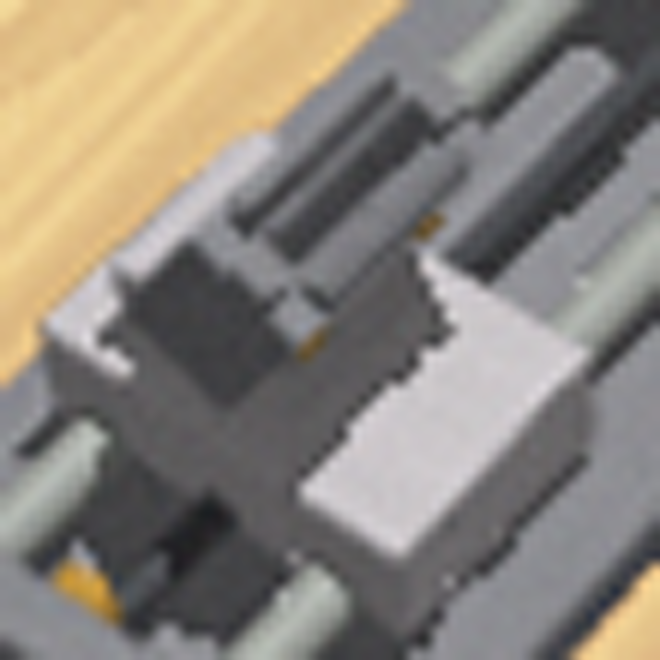

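View pics/t_hold.png

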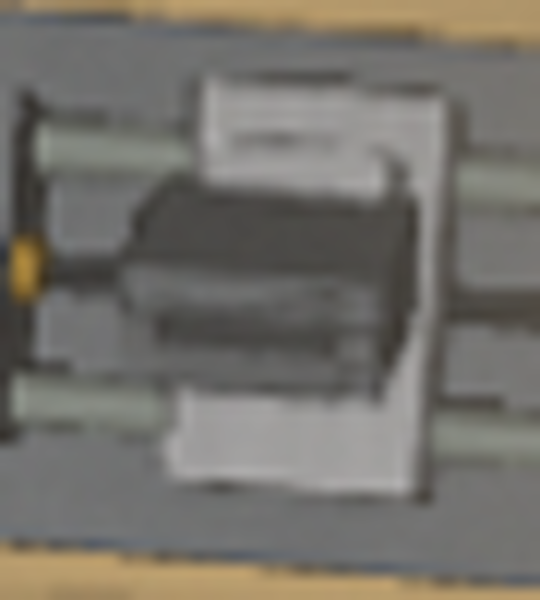

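View pics/s_wheel.png

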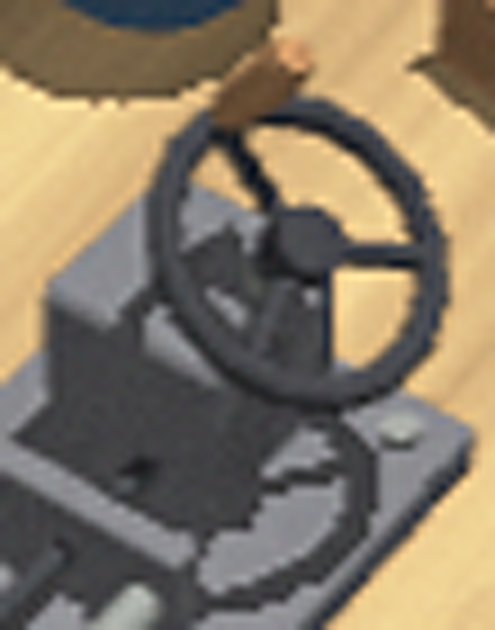

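View pics/t_wheel.png

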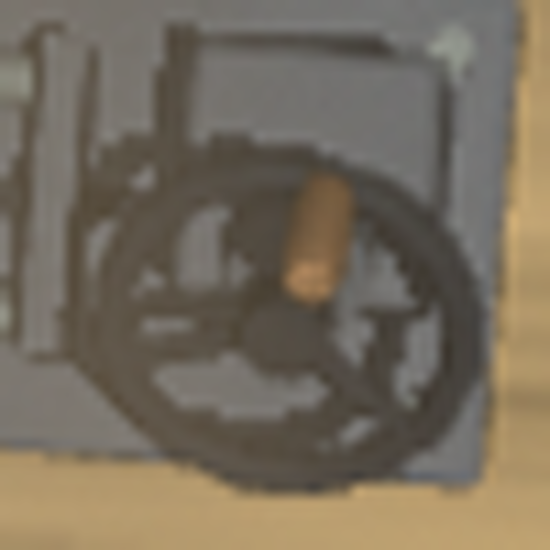

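Now I'll average several frames to cut the depth noise, then fit the rim plane and the wheel plane with their known normals.

```bash
python3 - <<'E'
import numpy as np,pickle
from cell import manip
for n in('side','top'):
    F=[manip.camera(n) for _ in range(10)]
    R=np.stack([f['range_z'] for f in F]); R[R==0]=np.nan
    c=F[0]; print(n,np.nanmedian(np.nanstd(R,0)))
    c['range_z']=np.nan_to_num(np.nanmean(R,0)); c['std']=np.nanstd(R,0)
    c['color']=np.mean([f['color'].astype(float) for f in F],0).round().astype(np.uint8)
    pickle.dump(c,open(f'{n}_avg.pkl','wb'))
E
cat > jf.py <<'E'
from h import *
J=np.load('J.npy')
def L(c):
    W=cloud(c); return (W-J[:3,3])@J[:3,:3]
def toW(p): return np.asarray(p)@J[:3,:3].T+J[:3,3]
E
python3 - <<'E'
from jf import *
np.set_printoptions(suppress=True,precision=1,linewidth=200)
sa,ca=np.sin(np.pi/6),np.cos(np.pi/6)
for n,(r0,r1,c0,c1) in(('side',(248,303,235,290)),('top',(165,215,195,240))):
    c=load(n,'avg'); l=L(c)[r0:r1,c0:c1]
    h=-sa*l[...,0]+ca*l[...,2]   # along slot z
    x=ca*l[...,0]+sa*l[...,2]
    H,e=np.histogram(h[l[...,2]>75],bins=np.arange(60,150,2)); print(n,[(a,b) for a,b in zip(e,H) if b])
    d=l[...,2]; print('table/bed/carr top z', [np.nanmedian(d[abs(d-k)<5]) for k in(22,65)])
    im=np.clip((np.nan_to_num(h)-60)*3,0,255).astype(np.uint8)
    cv2.imwrite(f'pics/hh_{n}.png',cv2.resize(im,None,fx=10,fy=10,interpolation=cv2.INTER_NEAREST))
E
```

```text
side 2.9687033
top 4.3838115
side [(np.int64(60), np.int64(20)), (np.int64(62), np.int64(20)), (np.int64(64), np.int64(4)), (np.int64(68), np.int64(1)), (np.int64(70), np.int64(11)), (np.int64(72), np.int64(5)), (np.int64(74), np.int64(18)), (np.int64(76), np.int64(46)), (np.int64(78), np.int64(4)), (np.int64(80), np.int64(16)), (np.int64(82), np.int64(3)), (np.int64(84), np.int64(10)), (np.int64(86), np.int64(2)), (np.int64(88), np.int64(7)), (np.int64(90), np.int64(4)), (np.int64(92), np.int64(5)), (np.int64(94), np.int64(9)), (np.int64(96), np.int64(3)), (np.int64(98), np.int64(13)), (np.int64(100), np.int64(6)), (np.int64(102), np.int64(6)), (np.int64(104), np.int64(4)), (np.int64(106), np.int64(7)), (np.int64(108), np.int64(6)), (np.int64(110), np.int64(2)), (np.int64(112), np.int64(9)), (np.int64(114), np.int64(1)), (np.int64(116), np.int64(11)), (np.int64(118), np.int64(3)), (np.int64(120), np.int64(86)), (np.int64(122), np.int64(43)), (np.int64(124), np.int64(21)), (np.int64(126), np.int64(64)), (np.int64(128), np.int64(26)), (np.int64(130), np.int64(1))]
table/bed/carr top z
[... 530 characters left out ...]
nt64(4)), (np.int64(92), np.int64(8)), (np.int64(94), np.int64(6)), (np.int64(96), np.int64(5)), (np.int64(98), np.int64(6)), (np.int64(100), np.int64(8)), (np.int64(102), np.int64(7)), (np.int64(104), np.int64(14)), (np.int64(106), np.int64(14)), (np.int64(108), np.int64(13)), (np.int64(110), np.int64(5)), (np.int64(112), np.int64(12)), (np.int64(114), np.int64(13)), (np.int64(116), np.int64(8)), (np.int64(118), np.int64(14)), (np.int64(120), np.int64(45)), (np.int64(122), np.int64(58)), (np.int64(124), np.int64(19)), (np.int64(126), np.int64(28)), (np.int64(128), np.int64(29)), (np.int64(130), np.int64(6))]
table/bed/carr top z [np.float64(23.07415549532743), np.float64(64.97372870985612)]
```

Run:
```python
from jf import *
sa,ca=np.sin(np.pi/6),np.cos(np.pi/6)
for n,(r0,r1,c0,c1) in(('side',(248,303,235,290)),('top',(165,215,195,240))):
    c=load(n,'avg'); l=L(c)[r0:r1,c0:c1].reshape(-1,3)
    h=-sa*l[:,0]+ca*l[:,2]; x=ca*l[:,0]+sa*l[:,2]; y=l[:,1]
    # map: y rows, x cols, bins 3mm
    print(n,'cols x from 30 step 3')
    for yy in range(-12,70,3):
        row=[]
        for xx in range(30,96,3):
            k=(abs(x-xx)<=1.5+.5)&(abs(y-yy)<=2)&(h>100)
            row.append('%4.0f'%np.median(h[k]) if k.any() else '   .')
        print('%4d'%yy,''.join(row))
```

```text
side cols x from 30 step 3
 -12    .   .   .   .   .   .   .   .   .   .   .   .   .   .   .   .   .   .   .   .   .   .
  -9    .   .   .   .   .   .   .   .   .   .   .   .   .   .   .   .   .   .   .   .   .   .
  -6    .   . 121 121 122 125 127   . 127 122 121 122 121 121   .   .   .   .   .   .   .   .
  -3    .   . 121 122 121 124 127 127 127 122 122 122 122 121   .   .   .   .   .   .   .   .
   0    .   . 122 122 122 123 127 127 127 121 121 122 121 121   .   .   .   .   .   .   .   .
   3    .   . 121 129 122 118 116 117 116 117 126 127 125 122   .   .   .   .   .   .   .   .
   6    .   . 125 129 125 122   .   .   . 112 125 127 126 122   .   .   .   .   .   .   .   .
   9    . 101 124 127 125 122   .   .   . 122 125 127 124 122   .   .   .   .   .   .   .   .
  12    .   . 121 129 124 122   .   .   . 121 125 127 125 122   .   .   .   .   .   .   .   .
  15    .   . 128 129 125 121   .   .   . 121 126 128 124 120   .   .   .   .   .   .   .   .
  18    .   . 125 128 124   .   .   .   . 122 124 128 124 121   .   .   .   .   .   .   .   .
  21    .   . 125 128 126 123   .   .  
[... 3516 characters left out ...]
29 127 110   .   .   .   .   .   .   .   .
  51    .   .   .   . 128 126 119 124 125 125   .   . 124 113 113   .   .   .   .   .   .   .
  54    .   . 122 121 122 122 127 127 127 127 122 122 121 113 113   .   .   .   .   .   .   .
  57    .   . 122 124 123 122 127 127 127 126 122 121 122 113 113   .   .   .   .   .   .   .
  60    .   .   .   .   .   . 128 128 127 125 123 122 122 119   .   .   .   .   .   .   .   .
  63    .   .   .   .   .   .   .   .   .   .   .   .   .   .   .   .   .   .   .   .   .   .
  66    .   .   .   .   .   .   .   .   .   .   .   .   .   .   .   .   .   .   .   .   .   .
  69    .   .   .   .   .   .   .   .   .   .   .   .   .   .   .   .   .   .   .   .   .   .
```

Run:
```python
from jf import *
from scipy.optimize import least_squares
np.set_printoptions(suppress=True,precision=1,linewidth=200)
sa,ca=np.sin(np.radians(34)),np.cos(np.radians(34))
for n,(r0,r1,c0,c1) in(('side',(190,260,285,340)),('top',(175,225,260,310))):
    c=load(n,'avg'); l=L(c)[r0:r1,c0:c1]; b=c['color'][r0:r1,c0:c1].reshape(-1,3).astype(int); l=l.reshape(-1,3)
    h=-sa*l[:,0]+ca*l[:,2]; x=ca*l[:,0]+sa*l[:,2]; y=l[:,1]
    k=(l[:,2]>60)&(y<-100)&(y>-270)
    H,e=np.histogram(h[k],bins=np.arange(80,260,4)); print(n,[(int(a),int(q)) for a,q in zip(e,H) if q])
    hand=k&(b[:,2]-b[:,0]>35)
    print('handle pts',hand.sum(), np.c_[x,y,h][hand][::max(1,hand.sum()//25)])
    print('map')
    for yy in range(-265,-120,6):
        row=[]
        for xx in range(10,190,6):
            q=(abs(x-xx)<=3)&(abs(y-yy)<=3)&k&(h>100)
            row.append('%4.0f'%np.median(h[q]) if q.any() else '   .')
        print('%4d'%yy,''.join(row))
```

```text
side [(80, 17), (84, 17), (88, 6), (92, 4), (96, 7), (100, 72), (104, 4), (108, 1), (112, 1), (116, 1), (120, 3), (124, 13), (128, 107), (132, 344), (136, 58), (140, 6), (144, 2), (148, 7), (152, 5), (156, 6), (160, 4), (164, 5), (168, 3), (172, 7), (176, 5), (180, 11), (184, 15)]
handle pts 111 [[ 101.1 -204.3  180.9]
 [ 100.9 -200.2  179.6]
 [  93.3 -205.3  186.8]
 [  97.  -197.2  184. ]
 [  89.3 -205.8  186.6]
 [  96.8 -194.9  180.4]
 [  89.2 -200.7  186.7]
 [  98.3 -195.4  169.3]
 [  90.9 -196.   182.7]
 [  99.7 -197.6  155.8]
 [  92.5 -193.9  175.2]
 [  84.8 -200.6  180.3]
 [  93.9 -194.5  164. ]
 [  86.4 -198.   173.6]
 [  93.5 -194.5  157. ]
 [  86.  -197.8  167. ]
 [  89.4 -195.1  156.6]
 [  92.8 -195.3  142. ]
 [  84.  -210.7  128.2]
 [  80.  -202.3  133.1]
 [  95.8 -172.9  130.7]
 [  69.5 -201.1  132.1]
 [  65.1 -192.3  130.5]
 [  90.4 -202.9   52. ]
 [  19.1 -239.1  133.9]
 [  89.9 -182.2   52. ]
 [  87.  -157.    48.1]
 [  82.2 -157.7   39.1]]
map
-265    .   .   .   .   .   .   .   .   .   .   .   .   .   .   .   .   .   .   .   .   .   .   .   .   .   .   .   .   .   .

[... 6451 characters left out ...]
34   .   .   .   .   .   .   .   .   .   .   .   .   .   .   .   .   .
-145    .   . 136 135 135 136 135 135 136 134 133 130   .   .   .   .   .   .   .   .   .   .   .   .   .   .   .   .   .   .
-139    .   .   .   . 134 133 134 132 131   .   .   .   .   .   .   .   .   .   .   .   .   .   .   .   .   .   .   .   .   .
-133    .   .   .   .   .   .   .   .   .   .   .   .   .   .   .   .   .   .   .   .   .   .   .   .   .   .   .   .   .   .
-127    .   .   .   .   .   .   .   .   .   .   .   .   .   .   .   .   .   .   .   .   .   .   .   .   .   .   .   .   .   .
-121    .   .   .   .   .   .   .   .   .   .   .   .   .   .   .   .   .   .   .   .   .   .   .   .   .   .   .   .   .   .
```

Run:
```python
from jf import *
from scipy.optimize import least_squares
np.set_printoptions(suppress=True,precision=2,linewidth=200)
def wf(th): 
    s,c_=np.sin(np.radians(th)),np.cos(np.radians(th)); return np.array([[c_,0,s],[0,1,0],[-s,0,c_]])
R=wf(34)
allp=[];hp=[]
for n,(r0,r1,c0,c1) in(('side',(190,260,285,340)),('top',(175,225,260,310))):
    c=load(n,'avg'); l=L(c)[r0:r1,c0:c1].reshape(-1,3); b=c['color'][r0:r1,c0:c1].reshape(-1,3).astype(int)
    p=l@R.T
    def fit(p):
        q0=np.array([44,-193,130.])
        d=np.hypot(p[:,0]-q0[0],p[:,1]-q0[1]); k=(abs(d-50)<10)&(abs(p[:,2]-131)<8); q=p[k]
        f=lambda v:np.hypot(np.hypot(q[:,0]-v[0],q[:,1]-v[1])-50,q[:,2]-v[2])-6
        r=least_squares(f,q0,loss='soft_l1',f_scale=1); return r.x,k.sum(),np.median(abs(r.fun))
    print(n,fit(p))
    allp.append(p)
    k=(p[:,2]>150)&(p[:,2]<180)&(abs(p[:,1]+202)<20)&(abs(p[:,0]-95)<20); q=p[k]
    r=least_squares(lambda v:np.hypot(q[:,0]-v[0],q[:,1]-v[1])-9,[94,-203],loss='soft_l1'); print('handle',r.x,k.sum(),np.median(abs(r.fun)))
    k=(p[:,2]>180)&(p[:,2]<195)&(abs(p[:,1]+202)<20)&(abs(p[:,0]-95)<20); print('tip mean',p[k].mean(0),np.percentile(p[k][:,2],90))
print('both',fit(np.vstack(allp)))
```

```text
side (array([  44.63, -193.12,  129.21]), np.int64(381), np.float64(0.5658953194877991))
handle [  93.22 -203.28] 38 0.2449113967058194
tip mean [  93.03 -200.81  184.49] 186.80377523273066
top (array([  45.97, -194.47,  130.26]), np.int64(355), np.float64(0.6273949620505519))
handle [  94.37 -204.36] 30 0.34506445512380246
tip mean [  97.54 -204.83  185.21] 188.24845334849596
both (array([  45.42, -193.84,  129.8 ]), np.int64(736), np.float64(0.7049124387076358))
```

```bash
python3 - <<'E'
from jf import *
np.set_printoptions(suppress=True,precision=1,linewidth=200)
a=np.radians(-16.2);X=np.array([np.cos(a),np.sin(a)]);Y=np.array([-np.sin(a),np.cos(a)]);o=np.array([537.3,-306.5])
for n,(r0,r1,c0,c1) in(('side',(160,230,320,390)),('top',(170,250,330,390))):
    c=load(n,'avg'); W=cloud(c)[r0:r1,c0:c1].reshape(-1,3)
    x=(W[:,:2]-o)@X;y=(W[:,:2]-o)@Y;z=W[:,2]
    k=(abs(z-48)<3)&(abs(x)<110)&(abs(y)<60)
    print(n,'rack top x',np.percentile(x[k],[1,99]),'y',np.percentile(y[k],[1,99]),z[k].mean())
    for cx in(-54,0,54):
        k=(abs(x-cx)<13)&(z>60)&(z<125)&(abs(y)<50)
        pf=np.polyfit(y[k],x[k],1)
        print(cx,k.sum(),'x',x[k].mean(),np.percentile(x[k],[5,50,95]),'y',np.percentile(y[k],[2,98]),'ztop',np.percentile(z[k],98),'tilt dx/dy',pf[0],'dx/dz',np.polyfit(z[k],x[k],1)[0])
J
E
python3 - <<'E'
from jf import *
import numpy as np
np.set_printoptions(suppress=True,precision=2)
s,c=.5,np.sqrt(3)/2
m=np.array([c*51-s*127,27.3,s*51+c*127]); print('mouth',m,toW(m))
a=np.radians(34);s,c=np.sin(a),np.cos(a)
f=lambda x,y,h: toW([c*x-s*h,y,s*x+c*h])
print('hub',f(45.4,-193.8,129.8),'handle',f(93.9,-203.8,129.8+37))
cl=load('top','avg');l=L(cl).reshape(-1,3)
k=(abs(l[:,1]-88)<32)&(abs(l[:,0])<12)&(l[:,2]>40)&(l[:,2]<70)
q=l[k];print(q[np.argsort(q[:,1])][::6])
E
```

```text
side rack top x [-87.4  86. ] y [-32.5  36.4] 47.61140654980373
-54 73 x -55.694813420371375 [-57.2 -56.4 -51.8] y [-15.2  17.8] ztop 108.1366450527897 tilt dx/dy 0.08060250553612107 dx/dz 0.004856360741117344
0 166 x -2.0283224159108624 [-3.2 -2.4  1.1] y [-26.9  35.1] ztop 108.0771368724613 tilt dx/dy 0.013585684922214108 dx/dz 0.039169928866109
54 99 x 52.16573374866095 [50.7 51.6 56. ] y [-17.4  19.3] ztop 106.84776540852239 tilt dx/dy 0.04680566856924472 dx/dz 0.02847024453834808
top rack top x [-85.2  87.6] y [-35.1  34.2] 49.17660465433749
-54 28 x -53.17027243462754 [-55.8 -53.3 -50.2] y [-19.   18.7] ztop 110.8446888885888 tilt dx/dy 0.025060735692399878 dx/dz 0.016722571188370533
0 59 x 0.23214000646228972 [-1.9  0.   3.6] y [-29.7  32.8] ztop 111.08440402194687 tilt dx/dy 0.011711094445968533 dx/dz 0.07285192286416396
54 40 x 54.04729947490021 [52.2 53.3 57.4] y [-20.6  17.3] ztop 110.347822105139 tilt dx/dy 0.012487993250851058 dx/dz 0.0663054249396421
mouth [-19.33  27.3  135.49] [580.57 150.81 135.49]
hub [553.03 -69.13 133.  ] handle [571.97 -80.17 190.79]
[[ -0.09  83.82  43.06]
 [ -0.6   90.49  42.97]
 [  2.1   97.24  43.89]
 [  7.1  100.78  59.81]
 [ -2.98 102.92  60.83]
 [ -0.12 106.02  62.94]
 [ -0.49 108.86  64.86]
 [  6.11 109.91  63.04]
 [ -0.66 112.51  63.4 ]
 [ -4.2  115.34  64.04]
 [-10.98 117.9   64.55]
 [  2.08 119.46  63.22]]
```

```bash
cat > plan.py <<'E'
import numpy as np
from scipy.spatial.transform import Rotation as Ro
from jf import toW,J
np.set_printoptions(suppress=True,precision=4)
def state():
    from cell import manip
    return manip.read_state()
def Rm(rpy): return Ro.from_euler('xyz',rpy)
def frame(x,y):
    x=np.array(x)/np.linalg.norm(x); y=np.array(y)-np.dot(x,y)*x; y/=np.linalg.norm(y)
    return Ro.from_matrix(np.c_[x,y,np.cross(x,y)])
def jig(v): return J[:3,:3]@np.array(v)
a=np.radians(-16.6); RK=frame([0,0,-1],[np.cos(a),np.sin(a),0])
def tilt(d): 
    t=np.radians(d); return frame(jig([np.sin(t),0,-np.cos(t)]),jig([np.cos(t),0,np.sin(t)]))
SL=tilt(30); WH=tilt(34)
def delta(R0,R1): return (R1*R0.inv()).as_rotvec()
E
python3 - <<'E'
from plan import *
s=state();R0=Rm(s['eef_rot']);print(R0.as_matrix(),s['clock'])
X=Ro.from_rotvec([np.pi,0,0])
for nm,R in(('rack',RK),('rack flip',RK*X)): print(nm,delta(R0,R),np.degrees(np.linalg.norm(delta(R0,R))))
print('rack->slot',delta(RK,SL),'slot->wheel',delta(SL,WH))
E
```

```text
[[ 0.      0.3884 -0.9215]
 [ 0.     -0.9215 -0.3884]
 [-1.     -0.     -0.    ]] 1.1
rack [-0.     -0.      0.8822] 50.54775331075031
rack flip [-0.      0.     -2.2594] 129.45224669604437
rack->slot [-0.0898 -0.5171  0.2302] slot->wheel [-0.0038 -0.0697 -0.    ]
```

{"api": "jog_arm", "payload": {
  "series": [0,0,0.882,0.324,0.202,0,-0.15,0,0,0.882,0.324,0.202,0,-0.15,0,0,0.882,0.324,0.202,0,-0.15,0,0,0.882,0.324,0.202,0,-0.15,0,0,0.882,0.324,0.202,0,-0.15,0,0,0.882,0.324,0.202,0,-0.15,0,0,0.882,0.324,0.202,0,-0.15,0,0,0.882,0.324,0.202,0,-0.15,0,0,0.882,0.324,0.202,0,-0.15,0,0,0.882,0.324,0.202,0,-0.15],
  "squeeze": 20
}}

```text
clock: 2.35
eef_pos: [536.8, -305.7, 224.7]
eef_rot: [1.046, 1.571, -0.816]
wrist_force: [-0.6, -0.2, -0.6]
finger_gap: 40.0
```

{"api": "jog_arm", "payload": {
  "series": [0,0,0,0,0,-0.05,-0.15,0,0,0,0,0,-0.09,-0.15,0,0,0,0,0,-0.09,-0.15]
}}

```text
clock: 2.72
eef_pos: [536.1, -304.7, 132.2]
eef_rot: [-1.854, 1.566, 2.568]
wrist_force: [0.1, -0.0, 1.2]
finger_gap: 40.4
```

```bash
python3 look.py 1 side top >/dev/null
python3 - <<'E'
from h import *
r=lambda a,f:cv2.resize(a,None,fx=f,fy=f,interpolation=cv2.INTER_CUBIC)
a=r(load('side','1')['color'][120:240,300:420],5);b=r(load('top','1')['color'][150:270,310:430],5)
cv2.imwrite('pics/c1.png',cv2.resize(np.hstack([a,b]),(800,400)))
E
```

```text
(no output)
```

View pics/c1.png

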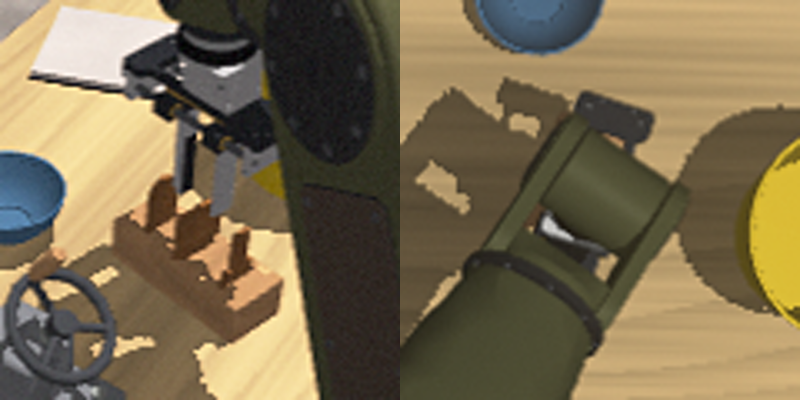

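The side crop shows the two fingers on either side of the template's head at (200,205), with the neighbouring ribs clear. I'll descend and close.

{"api": "jog_arm", "payload": {
  "series": [0,0,0,0,0,-0.024,-0.15,0,0,0,0,0,-0.048,-0.15,0,0,0,0,0,-0.048,-0.15,0,0,0,0,0,-0.048,-1,0,0,0,0,0,-0.048,-1,0,0,0,0,0,-0.048,-1,0,0,0,0,0,-0.048,-1,0,0,0,0,0,-0.048,-1],
  "squeeze": 20
}}

```text
clock: 3.82
eef_pos: [537.7, -304.9, 86.9]
eef_rot: [1.303, 1.57, -0.558]
wrist_force: [0.0, -0.3, 4.5]
finger_gap: 6.2
```

{"api": "jog_arm", "payload": {
  "series": [0,0,0,0,0,0.01,-1,0,0,0,0,0,0.03,-1,0,0,0,0,0,0.06,-1,0,0,0,0,0,0.1,-1,0,0,0,0,0,0.15,-1,0,0,0,0,0,0.15,-1,0,0,0,0,0,0.15,-1]
}}

```text
clock: 4.7
eef_pos: [537.3, -304.7, 236.0]
eef_rot: [-1.891, 1.57, 2.532]
wrist_force: [0.0, 0.6, -1.2]
finger_gap: 6.0
```

```bash
python3 look.py 2 side top >/dev/null
python3 - <<'E'
from h import *
r=lambda a,f:cv2.resize(a,None,fx=f,fy=f,interpolation=cv2.INTER_CUBIC)
a=r(load('side','2')['color'][90:240,290:440],4);b=r(load('top','2')['color'][150:270,310:430],5)
cv2.imwrite('pics/c2.png',cv2.resize(np.hstack([a,b]),(800,400)))
from plan import state,Rm
s=state();print(s['eef_pos'],s['wrist_force'],s['finger_gap']);print(Rm(s['eef_rot']).as_matrix())
E
```

```text
[ 537.1922 -304.5938  235.136 ] [-0.1208  0.5693 -1.2761] 5.854081058240482
[[-0.0019  0.9582 -0.2859]
 [ 0.0012 -0.2859 -0.9582]
 [-1.     -0.0022 -0.0006]]
```

View pics/c2.png

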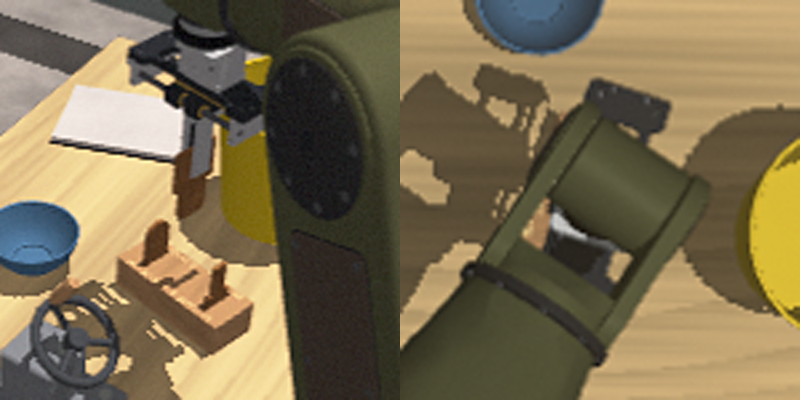

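The template is held at (190,180) in the crop, blade down. The other two ribs still stand in the rack. Next is to carry it high to a tilted pre-insert pose above the holder.

{"api": "jog_arm", "payload": {
  "series": [0,0,0,0,0,0.045,-1,0,0,0,0,0.02,0.09,-1,0,0,0,-0.002,0.07,0.095,-1,-0.0225,-0.129,0.0575,-0.004,0.13,0.095,-1,-0.045,-0.2585,0.115,-0.006,0.19,0.095,-1,-0.067,-0.388,0.1725,-0.008,0.25,0.095,-1,-0.0898,-0.5171,0.2302,-0.01,0.31,0.095,-1,-0.0898,-0.5171,0.2302,-0.01,0.37,0.095,-1,-0.0898,-0.5171,0.2302,-0.01,0.42,0.095,-1,-0.0898,-0.5171,0.2302,-0.01,0.4585,0.08,-1,-0.0898,-0.5171,0.2302,-0.01,0.4585,0.04,-1,-0.0898,-0.5171,0.2302,-0.01,0.4585,0.01,-1,-0.0898,-0.5171,0.2302,-0.01,0.4585,0.01,-1,-0.0898,-0.5171,0.2302,-0.01,0.4585,0.01,-1]
}}

```text
clock: 6.55
eef_pos: [527.9, 153.7, 247.5]
eef_rot: [1.572, 1.046, -0.054]
wrist_force: [0.2, 1.1, -0.6]
finger_gap: 6.0
```

```bash
python3 look.py 3 side top >/dev/null
python3 - <<'E'
from h import *
r=lambda a,f:cv2.resize(a,None,fx=f,fy=f,interpolation=cv2.INTER_CUBIC)
a=r(load('side','3')['color'][190:320,200:330],5);b=r(load('top','3')['color'][140:260,170:290],5)
cv2.imwrite('pics/c3.png',cv2.resize(np.hstack([cv2.resize(a,(600,600)),b]),(800,400)))
from plan import *
s=state();print(s['eef_pos'],s['wrist_force'],s['finger_gap'],s['clock'],s['joints']);R=Rm(s['eef_rot']);print(R.as_matrix(),delta(R,SL))
E
```

```text
[528.0176 153.6752 247.8655] [-0.0318 -0.2586 -1.371 ] 5.974268158901411 6.65 [ 0.295   0.0454  1.845  -0.249   0.7679  0.4867]
[[ 0.5009  0.8638 -0.0545]
 [-0.0267 -0.0475 -0.9985]
 [-0.8651  0.5016 -0.0007]] [-0.0006  0.0019  0.0005]
```

View pics/c3.png

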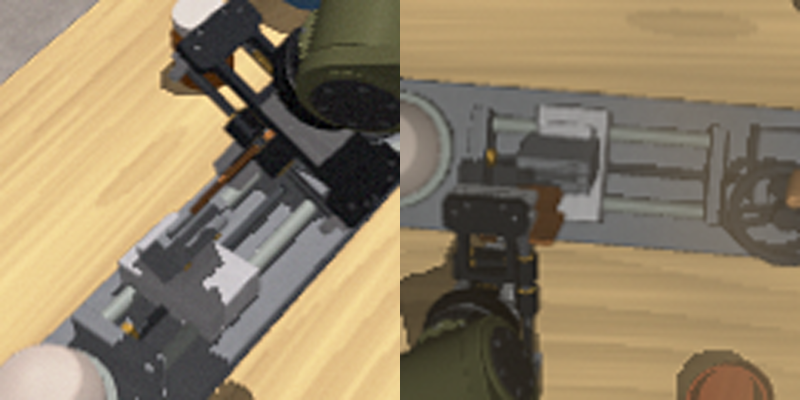

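Run:
```python
from jf import *
from plan import *
np.set_printoptions(suppress=True,precision=1,linewidth=200)
M=toW([-19.33,27.3,135.49])
S=np.c_[jig([.866,0,.5]),jig([0,1,0]),jig([-.5,0,.866])]
s=state();print('tcp in slot',(s['eef_pos']-M)@S)
for n in('side','top'):
    c=load(n,'3');W=cloud(c);p=(W-M)@S;b=c['color'].astype(int)
    k=(p[...,2]>10)&(p[...,2]<160)&(abs(p[...,1])<60)&(abs(p[...,0]-10)<25)&(b[...,2]-b[...,0]>25)
    q=p[k];print(n,len(q));
    if len(q): print(np.percentile(q,[2,50,98],axis=0))
    for h in range(20,130,8):
        j=(abs(q[:,2]-h)<4)
        if j.sum()>2: print(h,j.sum(),'x',np.median(q[j,0]),'y',q[j,1].min(),q[j,1].max())
    m=np.zeros(k.shape,np.uint8);m[k]=255
    cv2.imwrite(f'pics/m3_{n}.png',cv2.resize(m[190:320,170:330],None,fx=4,fy=4))
```

```text
tcp in slot [ 10.6   0.  123.6]
side 90
[[  8.  -29.1  59.3]
 [ 11.3  14.  141.8]
 [ 26.4  33.4 153.4]]
60 3 x 11.656227527017528 y 21.320453769631335 23.338068784916125
68 3 x 11.632234545009748 y 21.786775349035278 22.323957216409656
108 8 x 12.055770589813239 y 7.305905676948075 33.59898377337203
116 4 x 11.163101038375473 y 9.215993571876126 33.257525306980014
124 5 x 11.105921943221844 y 8.345853643216113 33.40103092013778
top 136
[[ 11.1 -32.   49. ]
 [ 15.9 -17.  106.1]
 [ 19.2  22.  147.3]]
52 12 x 16.320981264321368 y -17.302778670502395 9.745204907719275
60 9 x 16.20221314933447 y -19.771674740917103 -3.6329069547066704
68 7 x 16.51989186938804 y -21.069911679966605 -6.701573157527297
76 9 x 14.967338837958845 y -21.80053666892567 -5.033147625271786
84 8 x 15.362390687673946 y -20.767004888850995 -6.945017841066569
92 9 x 15.686978105593997 y -25.63961143864462 -8.990931464610904
100 11 x 16.267847491270512 y -30.98808568536348 -6.6685242315813325
108 9 x 15.73635146793766 y -31.987821567860475 -11.294043540017736
116 9 x 16.028358148099535 y -31.299337543046516 -12.625478818790517
124 12 x 17.007914479871 y -30.301481361858816 -12.028558203990292
```

```bash
cat >> plan.py <<'E'
M=toW([-19.33,27.3,135.49])
S=np.c_[jig([.866,0,.5]),jig([0,1,0]),jig([-.5,0,.866])]
E
cat > avg.py <<'E'
import numpy as np,pickle,sys
from cell import manip
tag=sys.argv[1];N=int(sys.argv[2])
for n in sys.argv[3:]:
    F=[manip.camera(n) for _ in range(N)]
    R=np.stack([f['range_z'] for f in F]); R[R==0]=np.nan
    c=F[0]; c['range_z']=np.nan_to_num(np.nanmean(R,0))
    c['color']=np.mean([f['color'].astype(float) for f in F],0).round().astype(np.uint8)
    pickle.dump(c,open(f'{n}_{tag}.pkl','wb'))
E
python3 -c "
from plan import *
print(S@[-12,-.5,-34])"
```

```text
[  6.5713  -0.8566 -35.444 ]
```

{"api": "jog_arm", "payload": {
  "series": [0,0,0,0.002,0,-0.012,-1,0,0,0,0.005,-0.0005,-0.026,-1,0,0,0,0.0066,-0.0009,-0.0354,-1,0,0,0,0.0066,-0.0009,-0.0354,-1,0,0,0,0.0066,-0.0009,-0.0354,-1]
}}

```text
clock: 7.28
eef_pos: [534.3, 152.8, 211.3]
eef_rot: [1.571, 1.047, -0.054]
wrist_force: [0.4, 0.3, -0.7]
finger_gap: 5.9
```

```bash
python3 avg.py 4 8 side top 2>/dev/null
python3 - <<'E'
from jf import *
from plan import *
np.set_printoptions(suppress=True,precision=1,linewidth=200)
s=state();print('tcp in slot',(s['eef_pos']-M)@S,s['clock'],delta(Rm(s['eef_rot']),SL))
for n in('side','top'):
    c=load(n,'4');W=cloud(c);p=(W-M)@S;b=c['color'].astype(int)
    k=(p[...,2]>3)&(p[...,2]<125)&(abs(p[...,1])<60)&(abs(p[...,0])<25)&(b[...,2]-b[...,0]>20)
    q=p[k];print(n,len(q));
    for h in range(6,125,6):
        j=(abs(q[:,2]-h)<3)
        if j.sum()>1: print(h,j.sum(),'x',np.percentile(q[j,0],[10,50,90]),'y',q[j,1].min(),q[j,1].max())
    # holder in this view
    for y0,y1 in((-33,-25),(-20,20),(25,33)):
        row=[]
        for x in range(-20,21,2):
            j=(abs(p[...,0]-x)<1.5)&(p[...,1]>y0)&(p[...,1]<y1)&(abs(p[...,2]+2)<8)&~k
            row.append('%5.1f'%np.median(p[...,2][j]) if j.sum()>1 else '  .  ')
        print(y0,''.join(row))
r=lambda a,f:cv2.resize(a,None,fx=f,fy=f,interpolation=cv2.INTER_CUBIC)
a=r(load('side','4')['color'][220:300,220:300],8);b=r(load('top','4')['color'][155:235,180:260],8)
cv2.imwrite('pics/c4.png',cv2.resize(np.hstack([a,b]),(800,400)))
E
```

```text
tcp in slot [-2.5 -0.6 88.6] 8.075 [-0.  0.  0.]
side 83
24 2 x [-2.2 -0.7  0.7] y 21.32895028360304 21.43041681330756
30 4 x [-3.7 -1.6  0.6] y 2.883829246100095 22.147362258903673
60 3 x [-2.1 -0.7  0.7] y 31.476888556932032 32.07700662899884
66 3 x [-2.  -0.7  0.7] y 31.34697026965056 31.682312887546008
78 3 x [-2.  -0.6  0.8] y 31.335545192486194 31.850464303269018
84 2 x [-2.  -0.6  0.8] y 31.447456173761704 31.817690871229097
90 3 x [-1.9 -0.6  0.8] y 31.6244063709471 31.7931486538002
102 4 x [-3.4 -1.4  0.6] y 30.84440588290397 32.48935956287047
108 55 x [-3.8 -1.9  1.3] y -28.25475596649519 31.78468369814134
-33   .    .   -6.0  .    .    .    .    .    .    .    .    .    .   -5.9 -5.0 -4.6 -5.0 -5.3 -5.4 -5.2  .  
-20   .    .   -5.2  0.6  2.2 -0.9 -3.4 -5.5  .    .    .    .    .   -5.6 -4.2 -0.8  1.2  1.0 -5.3  .    .  
25   .    .   -5.9 -5.9 -5.3 -4.8 -4.6 -4.7  0.3 -0.4 -0.9  0.3  0.3 -2.9 -5.2 -4.8 -4.8 -5.3 -5.6  .    .  
top 137
12 8 x [2.7 3.  3.8] y -18.83105363983773 15.462095606999997
18 6 x [2.9 3.6 4.2] y -16.37675733423061 12.254058866888027
24 6 x [2.9 3.2 3
[... 618 characters left out ...]
.2 4.4] y -30.394630749078154 -11.62743996346785
90 7 x [0.4 2.2 3.4] y -31.359966908235737 -13.234880082953234
96 11 x [2.1 2.5 3.5] y -29.849739841102995 -11.492396107875969
102 7 x [1.6 2.5 3.1] y -30.81716373904447 -13.043408769788751
108 22 x [-2.4  0.8  3.1] y -31.643082344839584 27.094523841337992
114 3 x [-1.3  0.9  2.2] y -26.832284312476173 29.396617284461946
-33   .    .    .   -5.5 -5.4 -4.3  .    .    0.0 -0.4  0.3 -0.5  0.6 -0.8 -3.6 -3.7 -4.0 -3.4 -4.0 -5.7  .  
-20   .    .    .    .    .    .    .   -6.5 -5.9 -5.9  .    .    .   -4.5 -4.2 -1.4 -0.1  1.1 -1.5 -4.8 -5.7
25   .    .    .    .    .    .   -5.1  .    .    0.3  0.3  1.1  1.1 -1.6 -2.8 -3.8 -4.2 -4.0 -4.2 -7.0 -7.4
```

View pics/c4.png

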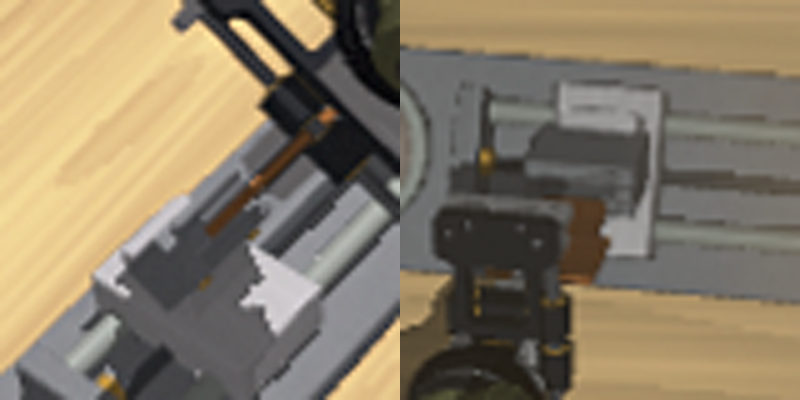

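The template is aligned with the slot's y to within about 0.5 mm, and the blade is about 10 mm above the rim. Across the slot it needs +1 mm. I'll apply that and insert in steps, watching the force.

{"api": "jog_arm", "payload": {
  "series": [0,0,0,0.0009,0,0.0005,-1,0,0,0,0.0034,-0.0002,-0.0038,-1,0,0,0,0.0059,-0.0003,-0.0082,-1,0,0,0,0.0084,-0.0004,-0.0125,-1,0,0,0,0.0109,-0.0006,-0.0168,-1,0,0,0,0.0134,-0.0007,-0.0212,-1,0,0,0,0.0159,-0.0008,-0.0255,-1,0,0,0,0.0159,-0.0008,-0.0255,-1]
}}

```text
clock: 9.07
eef_pos: [550.1, 151.9, 185.1]
eef_rot: [1.571, 1.048, -0.055]
wrist_force: [0.0, -0.4, -1.2]
finger_gap: 6.1
```

```bash
cat > st.py <<'E'
from plan import *
s=state();print('tcp in slot',(s['eef_pos']-M)@S,'F slot',s['wrist_force']@S,'mom',s['moment'],s['clock'],s['finger_gap'])
E
python3 st.py
```

```text
tcp in slot [-1.5825 -0.5646 58.2356] F slot [-0.5642 -0.4252 -1.0742] mom [0.0515 0.1952 0.0021] 9.075 6.1311977293944695
```

{"api": "jog_arm", "payload": {
  "series": [0,0,0,0.0025,-0.0001,-0.0043,-1,0,0,0,0.005,-0.0003,-0.0087,-1,0,0,0,0.0075,-0.0004,-0.013,-1,0,0,0,0.01,-0.0005,-0.0173,-1,0,0,0,0.0115,-0.0006,-0.0199,-1,0,0,0,0.0115,-0.0006,-0.0199,-1]
}}

```text
clock: 9.82
eef_pos: [561.6, 151.3, 165.4]
eef_rot: [1.571, 1.047, -0.054]
wrist_force: [-0.2, 0.4, -0.9]
finger_gap: 6.2
```

```bash
python3 st.py
```

```text
tcp in slot [-1.4955 -0.5067 35.4038] F slot [-0.5791  0.3647 -0.6492] mom [ 0.0124  0.2169 -0.0202] 9.825 6.167357495904882
```

{"api": "jog_arm", "payload": {
  "series": [0,0,0,0.0005,0,-0.0009,-1,0,0,0,0.001,0,-0.0017,-1,0,0,0,0.0015,0,-0.0026,-1,0,0,0,0.002,0,-0.0035,-1,0,0,0,0.002,0,-0.0035,-1]
}}

```text
clock: 10.45
eef_pos: [563.2, 151.5, 163.4]
eef_rot: [1.571, 1.047, -0.054]
wrist_force: [-19.9, -1.3, 18.6]
finger_gap: 5.9
```

```bash
python3 st.py
```

```text
tcp in slot [-1.1317 -0.2344 32.851 ] F slot [-7.8126 -2.3971 25.9803] mom [-0.3898  1.86   -0.2772] 10.45 5.937489765082469
```

Contact is at about the expected depth: 26 N along the slot, 1.5 mm before nominal. I'll look before releasing.

```bash
cat > meas.py <<'E'
import sys
from jf import *
from plan import *
np.set_printoptions(suppress=True,precision=1,linewidth=200)
tag=sys.argv[1];dy=float(sys.argv[2]) if len(sys.argv)>2 else 0
for n in('side','top'):
    c=load(n,tag);W=cloud(c);p=(W-M)@S;p[...,1]-=dy;b=c['color'].astype(int)
    k=(p[...,2]>-8)&(p[...,2]<70)&(abs(p[...,1])<45)&(abs(p[...,0])<25)&(b[...,2]-b[...,0]>20)
    q=p[k];print(n,len(q))
    for h in range(-6,70,4):
        j=(abs(q[:,2]-h)<2)
        if j.sum()>1: print(h,j.sum(),'x',np.percentile(q[j,0],[10,50,90]),'y',q[j,1].min(),q[j,1].max())
    for y0,y1 in((-33,-25),(25,33)):
        row=[]
        for x in range(-10,11,2):
            j=(abs(p[...,0]-x)<1.5)&(p[...,1]>y0)&(p[...,1]<y1)&(abs(p[...,2]+2)<8)&~k
            row.append('%5.1f'%np.median(p[...,2][j]) if j.sum()>1 else '  .  ')
        print(y0,''.join(row))
r=lambda a,f:cv2.resize(a,None,fx=f,fy=f,interpolation=cv2.INTER_CUBIC)
a=r(load('side',tag)['color'][220:300,220:300],8);b=r(load('top',tag)['color'][155:235,180:260],8)
cv2.imwrite(f'pics/c{tag}.png',cv2.resize(np.hstack([a,b]),(800,400)))
E
python3 avg.py 5 4 side top; python3 meas.py 5
```

```text
side 59
2 2 x [-2.3 -0.8  0.6] y 31.27397510336628 31.486709589150554
10 2 x [-2.3 -0.8  0.6] y 31.175536737454077 31.430360616804116
18 3 x [-2.2 -0.8  0.7] y 31.13451505272375 32.54240756437008
26 2 x [-2.4 -1.7 -0.9] y 31.264221453495622 32.09154534823379
34 2 x [-0.6  0.1  0.9] y 31.562988639974 32.350520142951545
42 2 x [-2.3 -1.6 -0.9] y 31.451919952968474 31.526087938870276
50 2 x [-2.  -1.4 -0.8] y -19.41620870308031 31.649759399029325
54 40 x [-2.4 -0.5  1.4] y -24.560115951986283 31.96688440601576
-33   .    .    .    .    .    .    .    .    .    .    .  
25  -4.6 -6.0 -4.2 -2.6  .    .    .   -0.4 -2.8 -5.3 -6.4
top 91
-2 5 x [4.  4.3 5.3] y -21.628113768482564 -5.927640226895905
2 5 x [1.5 3.8 4.2] y -31.485167369509586 -13.127814451380319
6 5 x [3.3 4.4 5.3] y -26.422989750984073 -7.611645985911882
10 5 x [3.8 4.1 5.3] y -30.563743546512093 -14.719603477635985
14 2 x [3.2 3.8 4.4] y -30.87302799807157 -12.117461136279962
18 8 x [2.8 4.2 4.9] y -31.715763225568995 -9.931458719607912
22 3 x [3.4 3.9 4.4] y -29.849988053124743 -14.350587504730132
26 4 x [4.  4.5 4.7] y -23.93595091311873 -11.599138504893066
30 6 x [2.2 3.6 4.6] y -31.39824823987755 -15.45721430471047
34 5 x [3.2 4.1 5.4] y -29.14820073097114 -10.145582012259279
38 4 x [3.6 4.2 5. ] y -26.80331495906412 -14.390135050437033
42 5 x [3.3 3.6 4.5] y -30.325936262823294 -11.790511034228832
46 4 x [3.3 4.6 5.5] y -31.44570904483745 -13.041018476462025
50 9 x [2.5 4.  4.7] y -31.941420596485052 28.578926457493807
54 19 x [-1.4  1.6  4.6] y -30.099619698344775 25.35412745079815
58 2 x [2.8 3.5 4.1] y -27.462198995898962 27.532580092651443
-33   .    .    .    .    .    .    .   -1.6 -2.0 -3.4 -4.7
25   .    .    .    .    .    .    .    .    .    .    .
```

View pics/c5.png

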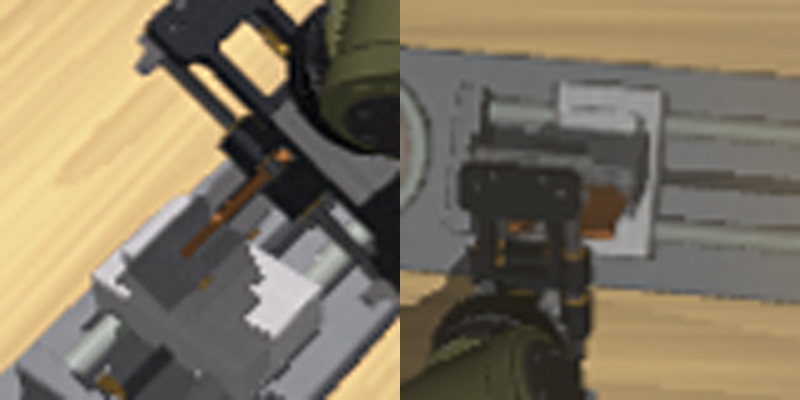

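The shoulders are on the rim and the head's top is about 54 mm proud in both views, so it is home. I'll release and retreat along the slot axis.

{"api": "jog_arm", "payload": {
  "series": [0,0,0,0,0,0,-0.5,0,0,0,0,0,0,-0.35,0,0,0,0,0,0,-0.35,0,0,0,-0.01,0.0005,0.0173,-0.35,0,0,0,-0.03,0.0016,0.052,-0.35,0,0,0,-0.055,0.003,0.0952,-0.35,0,0,0,-0.08,0.0043,0.1385,-0.35,0,0,0,-0.08,0.0043,0.1385,-0.35]
}}

```text
clock: 11.85
eef_pos: [483.5, 156.1, 304.2]
eef_rot: [1.576, 1.041, -0.049]
wrist_force: [0.5, -0.3, -0.7]
finger_gap: 30.5
```

```bash
python3 avg.py 6 6 side top; python3 meas.py 6; python3 st.py
```

```text
side 110
-6 11 x [-6.2 -6.2  3.1] y -19.669296459463542 2.9690092175984595
-2 7 x [-5.2  2.9  3. ] y 5.322906427356977 24.72519654948294
2 2 x [-2.3 -0.8  0.6] y 31.993930403746475 32.23988921258396
14 2 x [-2.4 -1.7 -1. ] y 31.660415562719333 32.08568351935979
26 3 x [-0.4  1.   1.3] y -24.197857677582725 32.03469204206327
30 11 x [-2.5  1.2  1.4] y -19.46446823969714 31.924902465210195
34 5 x [-0.   1.1  1.1] y 18.3465791955358 31.618735101117768
42 3 x [-3.9 -2.5 -1.1] y 31.33177635753767 32.093594874735146
50 4 x [-5.9 -5.  -1.8] y -15.465906553807633 32.71069047078915
54 57 x [-5.8 -2.4 -0.5] y -30.412149383600585 31.46617913616902
-33  -4.6 -5.4  .    .    .    .   -0.2 -2.8 -5.2 -5.2 -4.9
25  -6.1 -4.6 -5.1 -1.9  .    .   -1.0 -0.7 -2.1 -4.5 -5.5
top 236
-6 8 x [3.2 4.  4.5] y -11.749180008829263 16.56141924811567
-2 13 x [-3.   4.   5.1] y -31.296676933346642 22.047445378002724
2 11 x [3.1 3.7 4.5] y -25.45694132447143 24.451014739380202
6 13 x [2.6 3.3 4.9] y -29.473083484201272 27.208030513295803
10 11 x [2.7 3.8 4.4] y -20.974228529309343 26.129529974501736
14 11 x [2.7 3.
[... 283 characters left out ...]
7829975389437
34 15 x [1.7 2.3 3.3] y -28.971691570615 29.639864766627465
38 13 x [1.7 2.2 2.4] y -30.120856737451223 19.214032409514466
42 13 x [1.  1.6 2.8] y -27.745032798555513 28.213394238720024
46 17 x [0.6 1.3 2.3] y -31.44004088171092 26.68957610971646
50 12 x [0.3 1.3 2.1] y -29.293175356757843 29.544967497243604
54 37 x [-4.  -0.7  1.5] y -29.75316272360397 28.267808005673118
58 5 x [-2.3 -1.   1.2] y -30.448617477640443 3.195615520751859
-33   .    .    .    .    .    .    .   -0.6 -0.8 -3.2 -5.0
25   .    .    .    .    .    .    .   -0.1 -0.1 -3.3 -4.7
tcp in slot [ -1.6169  -0.4237 191.3334] F slot [ 0.8756 -0.134   0.3271] mom [-0.014   0.1522 -0.0069] 12.45 30.563306455810476
```

View pics/c6.png

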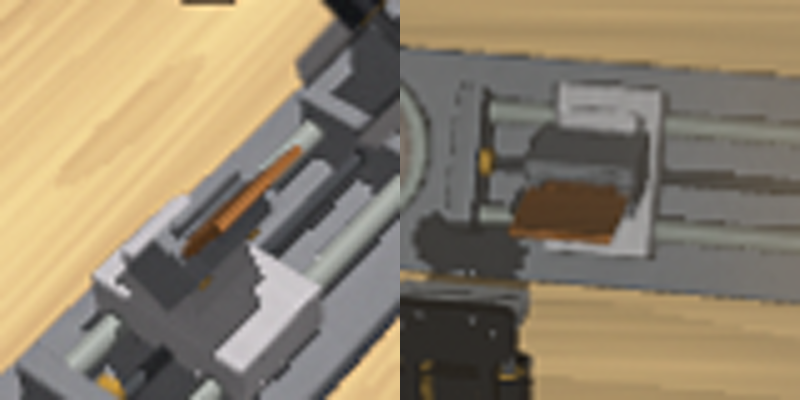

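The template stands in the slot, leaning about 3° forward within the slot play, which is inside the 0.12 rad limit. Its shoulders are on the rim. Now the handwheel.

```bash
cat >> plan.py <<'E'
_a=np.radians(34)
WS=np.c_[jig([np.cos(_a),0,np.sin(_a)]),jig([0,1,0]),jig([-np.sin(_a),0,np.cos(_a)])]
WH0=np.array([44.6,-194.3,129.8])
def wpt(x,y,h):
    l=np.array([np.cos(_a)*x-np.sin(_a)*h,y,np.sin(_a)*x+np.cos(_a)*h]); return toW(l)
def circ(deg,h=37,r=50,c=WH0): return wpt(c[0]+r*np.cos(np.radians(deg)),c[1]+r*np.sin(np.radians(deg)),c[2]+h)
E
python3 - <<'E'
from plan import *
np.set_printoptions(suppress=True,precision=2)
s=state();p=s['eef_pos'];R=Rm(s['eef_rot'])
print(p,delta(R,WH),delta(SL,WH))
for h in(37,60,120): print(h,circ(-11.7,h),circ(-11.7,h)-p)
E
```

```text
[483.62 155.63 300.38] [-0.   -0.07  0.  ] [-0.   -0.07 -0.  ]
37 [571.66 -80.79 190.6 ] [  88.04 -236.42 -109.78]
60 [558.82 -80.1  209.67] [  75.19 -235.73  -90.71]
120 [525.31 -78.28 259.41] [  41.69 -233.91  -40.97]
```

{"api": "jog_arm", "payload": {
  "series": [0,-0.07,0,0,-0.05,0,-0.04,0,-0.07,0,0.01,-0.11,0,-0.04,0,-0.07,0,0.02,-0.17,0,-0.04,0,-0.07,0,0.0417,-0.2339,-0.01,-0.04,0,-0.07,0,0.0417,-0.2339,-0.041,-0.04,0,-0.07,0,0.0417,-0.2339,-0.041,-0.04,0,-0.07,0,0.0417,-0.2339,-0.041,-0.04]
}}

```text
clock: 13.32
eef_pos: [525.5, -77.6, 260.9]
eef_rot: [1.577, 0.976, -0.048]
wrist_force: [-0.1, -0.7, 0.1]
finger_gap: 45.1
```

```bash
python3 avg.py 7 4 side top
python3 - <<'E'
from jf import *
from plan import *
np.set_printoptions(suppress=True,precision=2)
s=state();p=s['eef_pos'];print(p,circ(-11.7,37)-p,delta(Rm(s['eef_rot']),WH),s['clock'])
r=lambda a,f:cv2.resize(a,None,fx=f,fy=f,interpolation=cv2.INTER_CUBIC)
c=load('side','7');t=load('top','7')
for q,n in((c,'s'),(t,'t')): print(n,proj(q,[circ(-11.7,57),circ(-11.7,37),p]))
a=r(c['color'][150:260,270:380],6);b=r(t['color'][140:250,220:330],6)
cv2.imwrite(f'pics/c7.png',cv2.resize(np.hstack([a,b]),(800,400)))
E
```

```text
[525.32 -77.97 260.  ] [ 46.34  -2.82 -69.4 ] [-0.  0. -0.] 13.725
s [[317.76 195.11]
 [314.55 197.8 ]
 [328.42 186.06]]
t [[287.89 200.42]
 [288.5  196.98]
 [285.76 211.75]]
```

View pics/c7.png

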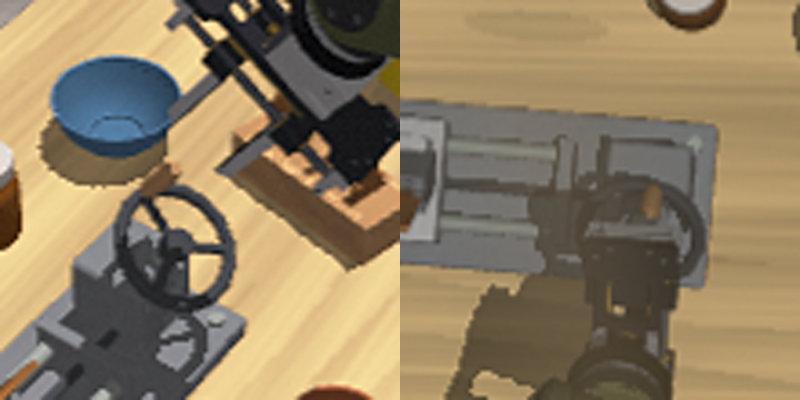

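The picture shows the fingers lined up with the handle axis (handle tip at (652,195) in the right-hand crop). I'll descend along the axis and grip.

{"api": "jog_arm", "payload": {
  "series": [0,0,0,0.014,-0.0008,-0.021,-0.04,0,0,0,0.028,-0.0015,-0.042,-0.04,0,0,0,0.04,-0.0022,-0.06,-0.04,0,0,0,0.0464,-0.0025,-0.069,-0.04,0,0,0,0.0464,-0.0025,-0.069,-0.04,0,0,0,0.0464,-0.0025,-0.069,-0.8,0,0,0,0.0464,-0.0025,-0.069,-0.8,0,0,0,0.0464,-0.0025,-0.069,-0.8,0,0,0,0.0464,-0.0025,-0.069,-0.8],
  "squeeze": 12
}}

```text
clock: 14.85
eef_pos: [570.6, -80.5, 190.2]
eef_rot: [1.579, 0.98, -0.047]
wrist_force: [-12.7, 1.1, 3.9]
finger_gap: 17.7
```

```bash
cat > ws.py <<'E'
from plan import *
np.set_printoptions(suppress=True,precision=2)
s=state();p=s['eef_pos'];l=(p-J[:3,3])@J[:3,:3]
w=np.array([np.cos(_a)*l[0]+np.sin(_a)*l[2],l[1],-np.sin(_a)*l[0]+np.cos(_a)*l[2]])-WH0
ang=np.degrees(np.arctan2(w[1],w[0]))
F=s['wrist_force']@WS
u=np.array([np.cos(np.radians(ang)),np.sin(np.radians(ang))])
print('wheel-frame tcp',w,'ang',ang,'r',np.hypot(w[0],w[1]),'F',F,'rad',F[:2]@u,'tan cw',F[0]*u[1]-F[1]*u[0],'t',s['clock'],'gap',s['finger_gap'])
E
python3 ws.py
```

```text
Traceback (most recent call last):
  File "ws.py", line 4, in <module>
    w=np.array([np.cos(_a)*l[0]+np.sin(_a)*l[2],l[1],-np.sin(_a)*l[0]+np.cos(_a)*l[2]])-WH0
                       ^^
NameError: name '_a' is not defined. Did you mean: 'a'?
```

```bash
sed -i 's/^from plan import \*/from plan import *\nfrom plan import _a/' ws.py; python3 ws.py
```

```text
wheel-frame tcp [47.91 -9.86 37.28] ang -11.62852475022736 r 48.91615497183754 F [-8.38  0.43 10.35] rad -8.29813638506471 tan cw 1.2638436186594855 t 14.85 gap 17.659290185013717
```

```bash
sed -i 's/WH0=np.array(\[44.6/WH0=np.array([43.3/' plan.py
cat > rows.py <<'E'
import sys
from plan import *
cmd=np.array(eval(sys.argv[1])); a0,st,n=map(float,sys.argv[2:5]); open_=sys.argv[5]
cum=[]
for i in range(1,int(n)+1):
    d=np.round((circ(a0-st*i)-cmd)/1000,4); cum.append(d)
print(', '.join('0, 0, 0, %g, %g, %g, %s'%(*d,open_) for d in cum))
print('new cmd',np.round(cmd+cum[-1]*1000,2).tolist(),'angle',a0-st*n)
E
python3 rows.py "[571.66,-80.73,190.6]" -11.7 10 12 -0.8
```

```text
0, 0, 0, -0.0036, -0.0082, -0.0021, -0.8, 0, 0, 0, -0.0073, -0.0158, -0.0043, -0.8, 0, 0, 0, -0.012, -0.0226, -0.0072, -0.8, 0, 0, 0, -0.0175, -0.0283, -0.0108, -0.8, 0, 0, 0, -0.0238, -0.0327, -0.0148, -0.8, 0, 0, 0, -0.0306, -0.0358, -0.0193, -0.8, 0, 0, 0, -0.0378, -0.0374, -0.0241, -0.8, 0, 0, 0, -0.045, -0.0375, -0.0289, -0.8, 0, 0, 0, -0.0521, -0.0361, -0.0338, -0.8, 0, 0, 0, -0.0589, -0.0332, -0.0384, -0.8, 0, 0, 0, -0.0651, -0.029, -0.0428, -0.8, 0, 0, 0, -0.0706, -0.0235, -0.0467, -0.8
new cmd [501.06, -104.23, 143.9] angle -131.7
```

{"api": "jog_arm", "payload": {
  "series": [0,0,0,-0.0036,-0.0082,-0.0021,-0.8,0,0,0,-0.0073,-0.0158,-0.0043,-0.8,0,0,0,-0.012,-0.0226,-0.0072,-0.8,0,0,0,-0.0175,-0.0283,-0.0108,-0.8,0,0,0,-0.0238,-0.0327,-0.0148,-0.8,0,0,0,-0.0306,-0.0358,-0.0193,-0.8]
}}

```text
clock: 15.6
eef_pos: [540.8, -116.9, 171.3]
eef_rot: [1.578, 0.977, -0.049]
wrist_force: [-2.1, 4.0, 5.7]
finger_gap: 17.5
```

```bash
python3 ws.py
```

```text
wheel-frame tcp [ 15.52 -47.87  37.19] ang -72.03499172273624 r 50.32638925787445 F [1.29 3.9  5.98] rad -3.3168498637321613 tan cw -2.4303890014640084 t 15.6 gap 17.530987491288315
```

Tangential drag is 2.4 N, as expected, and the radial force is small. Continuing.

```bash
python3 rows.py "[541.06,-116.53,171.3]" -71.7 12 20 -0.8
```

```text
0, 0, 0, -0.0086, -0.0018, -0.0057, -0.8, 0, 0, 0, -0.0173, -0.0013, -0.0116, -0.8, 0, 0, 0, -0.0256, 0.0012, -0.0173, -0.8, 0, 0, 0, -0.0333, 0.0059, -0.0227, -0.8, 0, 0, 0, -0.04, 0.0123, -0.0274, -0.8, 0, 0, 0, -0.0454, 0.0204, -0.0313, -0.8, 0, 0, 0, -0.0493, 0.0296, -0.0343, -0.8, 0, 0, 0, -0.0515, 0.0397, -0.0361, -0.8, 0, 0, 0, -0.0519, 0.0501, -0.0368, -0.8, 0, 0, 0, -0.0504, 0.0604, -0.0362, -0.8, 0, 0, 0, -0.0473, 0.0702, -0.0344, -0.8, 0, 0, 0, -0.0425, 0.0791, -0.0315, -0.8, 0, 0, 0, -0.0363, 0.0866, -0.0276, -0.8, 0, 0, 0, -0.029, 0.0924, -0.0229, -0.8, 0, 0, 0, -0.0209, 0.0962, -0.0176, -0.8, 0, 0, 0, -0.0123, 0.098, -0.0119, -0.8, 0, 0, 0, -0.0037, 0.0976, -0.006, -0.8, 0, 0, 0, 0.0047, 0.095, -0.0003, -0.8, 0, 0, 0, 0.0124, 0.0904, 0.005, -0.8, 0, 0, 0, 0.0191, 0.0839, 0.0098, -0.8
new cmd [560.16, -32.63, 181.1] angle -311.7
```

{"api": "jog_arm", "payload": {
  "series": [0,0,0,-0.0086,-0.0018,-0.0057,-0.8,0,0,0,-0.0173,-0.0013,-0.0116,-0.8,0,0,0,-0.0256,0.0012,-0.0173,-0.8,0,0,0,-0.0333,0.0059,-0.0227,-0.8,0,0,0,-0.04,0.0123,-0.0274,-0.8,0,0,0,-0.0454,0.0204,-0.0313,-0.8,0,0,0,-0.0493,0.0296,-0.0343,-0.8,0,0,0,-0.0515,0.0397,-0.0361,-0.8,0,0,0,-0.0519,0.0501,-0.0368,-0.8]
}}

```text
clock: 16.73
eef_pos: [489.1, -65.8, 134.3]
eef_rot: [1.577, 0.977, -0.049]
wrist_force: [13.3, -3.6, -6.0]
finger_gap: 17.7
```

```bash
python3 ws.py; python3 rows.py "[489.16,-66.43,134.5]" -179.7 12 20 -0.8
```

```text
wheel-frame tcp [-50.2    0.32  36.87] ang 179.63379574533917 r 50.20543409024802 F [  7.83  -2.89 -12.52] rad -7.8456491644332536 tan cw -2.8415287143314587 t 16.725 gap 17.74369666247219
0, 0, 0, 0.0015, 0.0103, 0.0006, -0.8, 0, 0, 0, 0.0046, 0.0201, 0.0024, -0.8, 0, 0, 0, 0.0094, 0.029, 0.0053, -0.8, 0, 0, 0, 0.0156, 0.0365, 0.0092, -0.8, 0, 0, 0, 0.0229, 0.0423, 0.0139, -0.8, 0, 0, 0, 0.031, 0.0461, 0.0192, -0.8, 0, 0, 0, 0.0396, 0.0479, 0.0249, -0.8, 0, 0, 0, 0.0482, 0.0475, 0.0308, -0.8, 0, 0, 0, 0.0566, 0.0449, 0.0365, -0.8, 0, 0, 0, 0.0643, 0.0403, 0.0418, -0.8, 0, 0, 0, 0.071, 0.0338, 0.0466, -0.8, 0, 0, 0, 0.0764, 0.0258, 0.0505, -0.8, 0, 0, 0, 0.0803, 0.0165, 0.0535, -0.8, 0, 0, 0, 0.0825, 0.0065, 0.0553, -0.8, 0, 0, 0, 0.0828, -0.004, 0.056, -0.8, 0, 0, 0, 0.0814, -0.0143, 0.0554, -0.8, 0, 0, 0, 0.0783, -0.0241, 0.0536, -0.8, 0, 0, 0, 0.0735, -0.0329, 0.0507, -0.8, 0, 0, 0, 0.0673, -0.0404, 0.0468, -0.8, 0, 0, 0, 0.06, -0.0462, 0.0421, -0.8
new cmd [549.16, -112.63, 176.6] angle -419.7
```

{"api": "jog_arm", "payload": {
  "series": [0,0,0,0.0015,0.0103,0.0006,-0.8,0,0,0,0.0046,0.0201,0.0024,-0.8,0,0,0,0.0094,0.029,0.0053,-0.8,0,0,0,0.0156,0.0365,0.0092,-0.8,0,0,0,0.0229,0.0423,0.0139,-0.8,0,0,0,0.031,0.0461,0.0192,-0.8,0,0,0,0.0396,0.0479,0.0249,-0.8,0,0,0,0.0482,0.0475,0.0308,-0.8,0,0,0,0.0566,0.0449,0.0365,-0.8,0,0,0,0.0643,0.0403,0.0418,-0.8,0,0,0,0.071,0.0338,0.0466,-0.8,0,0,0,0.0764,0.0258,0.0505,-0.8,0,0,0,0.0803,0.0165,0.0535,-0.8,0,0,0,0.0825,0.0065,0.0553,-0.8,0,0,0,0.0828,-0.004,0.056,-0.8]
}}

```text
clock: 18.6
eef_pos: [571.8, -69.7, 190.7]
eef_rot: [1.579, 0.977, -0.047]
wrist_force: [-3.4, 3.5, 5.4]
finger_gap: 17.9
```

```bash
python3 ws.py; python3 rows.py "[571.96,-70.43,190.5]" -359.7 12 20 -0.8; python3 avg.py 8 3 side; python3 -c "
import cv2;from h import *
c=load('side','8')['color'];cv2.imwrite('pics/c8.png',cv2.resize(c[170:370,180:440],None,fx=3,fy=3,interpolation=cv2.INTER_CUBIC))"
```

```text
wheel-frame tcp [49.93  0.92 37.36] ang 1.0556029231004957 r 49.93975884890886 F [0.07 3.36 6.46] rad 0.13675029350321616 tan cw -3.355954063213213 t 18.6 gap 17.927736875262863
0, 0, 0, -0.0014, -0.0103, -0.0006, -0.8, 0, 0, 0, -0.0045, -0.0201, -0.0024, -0.8, 0, 0, 0, -0.0093, -0.0289, -0.0053, -0.8, 0, 0, 0, -0.0155, -0.0364, -0.0092, -0.8, 0, 0, 0, -0.0228, -0.0422, -0.0139, -0.8, 0, 0, 0, -0.0309, -0.0461, -0.0192, -0.8, 0, 0, 0, -0.0395, -0.0479, -0.0249, -0.8, 0, 0, 0, -0.0482, -0.0474, -0.0308, -0.8, 0, 0, 0, -0.0565, -0.0449, -0.0365, -0.8, 0, 0, 0, -0.0642, -0.0402, -0.0419, -0.8, 0, 0, 0, -0.0709, -0.0338, -0.0466, -0.8, 0, 0, 0, -0.0763, -0.0257, -0.0505, -0.8, 0, 0, 0, -0.0802, -0.0165, -0.0535, -0.8, 0, 0, 0, -0.0824, -0.0064, -0.0553, -0.8, 0, 0, 0, -0.0828, 0.004, -0.056, -0.8, 0, 0, 0, -0.0813, 0.0143, -0.0554, -0.8, 0, 0, 0, -0.0782, 0.0241, -0.0536, -0.8, 0, 0, 0, -0.0734, 0.033, -0.0507, -0.8, 0, 0, 0, -0.0672, 0.0405, -0.0468, -0.8, 0, 0, 0, -0.0599, 0.0463, -0.0421, -0.8
new cmd [512.06, -24.13, 148.4] angle -599.7
```

View pics/c8.png

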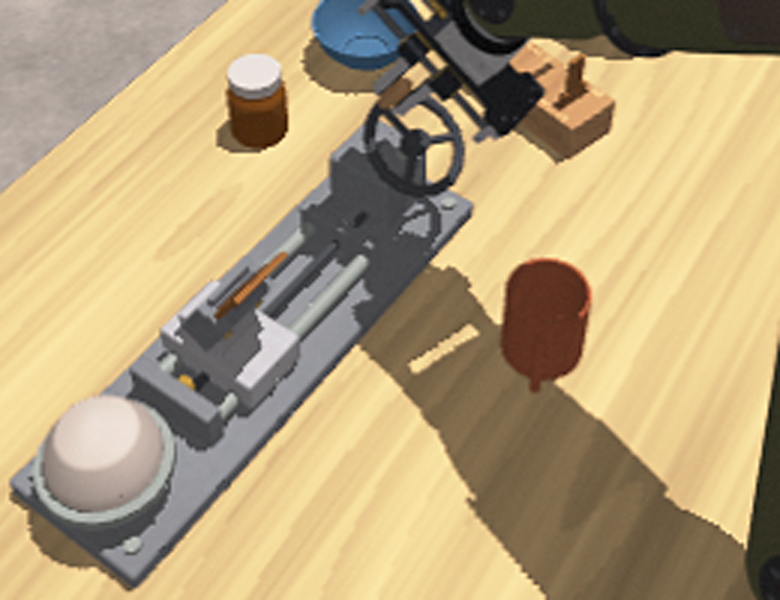

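The carriage advanced about 20 mm with the template still seated. The wheel has turned 348° so far. Next I'll measure the remaining gap so I can slow down before the stop.

Run:
```python
from jf import *
np.set_printoptions(suppress=True,precision=1,linewidth=200)
for n,t in(('side','avg'),('side','8'),('top','avg')):
    c=load(n,t);l=L(c);b=c['color'].astype(int)
    # gold stud
    k=(b[...,2]-b[...,0]>60)&(abs(l[...,0])<20)&(l[...,1]>75)&(l[...,1]<125)&(l[...,2]>35)&(l[...,2]<70)
    print(n,t,'gold',k.sum(),np.percentile(l[k],[0,10,50,90,100],axis=0) if k.any() else '')
    # carriage end face
    for x0,x1 in((-45,-20),(-20,-8),(-8,8),(8,30),(30,50)):
      for z0,z1 in((44,50),(50,56),(56,62)):
        k=(l[...,0]>x0)&(l[...,0]<x1)&(l[...,1]>20)&(l[...,1]<100)&(l[...,2]>z0)&(l[...,2]<z1)
        if k.sum()>2: print(x0,z0,k.sum(),np.percentile(l[k][:,1],[5,25,50,75,95]))
    k=(abs(l[...,2]-64.5)<2.5)&(abs(l[...,0])>25)&(abs(l[...,0])<55)&(l[...,1]>-30)&(l[...,1]<105)
    print('top surf y',np.percentile(l[k][:,1],[1,50,99]))
```

```text
side avg gold 14 [[ -7.8 102.8  52.8]
 [ -7.3 103.5  56.7]
 [ -2.4 105.   60.2]
 [  2.8 108.9  61.8]
 [  5.6 110.7  63.5]]
-45 44 50 [61.9 67.  78.4 89.2 97.8]
-45 50 9 [61.7 61.8 62.  62.2 62.4]
-45 56 7 [61.7 62.  62.1 62.1 62.3]
-20 44 4 [61.5 61.7 62.  62.1 62.2]
-20 50 4 [61.6 61.8 61.9 62.  62. ]
-20 56 5 [61.4 61.9 62.  62.1 62.3]
-8 44 6 [61.5 61.7 61.8 62.1 62.4]
-8 50 4 [61.9 61.9 62.1 62.2 62.2]
-8 56 5 [61.5 61.8 61.9 62.  62.2]
8 44 7 [61.6 61.8 62.1 62.1 78.4]
8 50 8 [61.6 61.7 61.8 61.9 62.1]
8 56 7 [61.4 61.6 61.7 61.8 62.1]
30 44 42 [61.7 69.3 79.6 89.3 97. ]
30 50 5 [61.5 61.9 62.  62.2 62.3]
30 56 8 [61.5 61.6 61.8 61.9 62.1]
top surf y [-5.4 35.7 61.6]
side 8 gold 15 [[ -7.8 102.4  52.8]
 [ -6.  102.7  54.5]
 [ -2.2 104.8  60.7]
 [  2.2 108.5  62.9]
 [  5.2 110.9  64. ]]
-45 44 26 [80.5 83.1 89.6 95.3 98.9]
-45 50 8 [80.8 80.9 81.  81.5 81.7]
-45 56 14 [30.4 66.8 80.9 81.3 81.8]
-20 44 4 [80.4 80.9 81.2 81.3 81.4]
-20 50 3 [80.9 81.1 81.3 81.3 81.3]
-20 56 6 [46.2 57.1 80.6 81.  81.7]
-8 44 7 [81.1 81.2 81.5 84.4 88.7]
-8 50 6 [80.4 80.9 80.9 81.5 81.9]
-8 56 6 [78.3 80.5 80.7 81.1 81.5]
8 44 9 [80.8 80.9 81.4 81.9 88.8]
8 50 6 [80.4 80.6 81.  81.5 81.8]
8 56 8 [80.  80.7 81.  81.5 81.6]
30 44 25 [80.4 82.2 87.7 93.7 99.3]
30 50 5 [80.5 80.8 80.9 81.  81. ]
30 56 6 [80.1 81.1 81.2 81.3 81.4]
top surf y [14.  55.4 81.2]
top avg gold 10 [[ -6.1 102.9  53.3]
 [ -5.9 103.   54. ]
 [  0.  105.1  61.7]
 [  6.5 107.   63. ]
 [  6.7 107.7  63.6]]
-45 44 31 [66.6 75.3 84.  90.3 97. ]
30 44 27 [66.7 75.2 83.9 93.6 99. ]
top surf y [-7.1 25.1 59.4]
```

The carriage face moved from 62.0 to 81.0, and the stop face is at about 102.5. That puts the stop near a wheel angle of -740°. I'll wind on and slow down for the last part.

{"api": "jog_arm", "payload": {
  "series": [0,0,0,-0.0014,-0.0103,-0.0006,-0.8,0,0,0,-0.0045,-0.0201,-0.0024,-0.8,0,0,0,-0.0093,-0.0289,-0.0053,-0.8,0,0,0,-0.0155,-0.0364,-0.0092,-0.8,0,0,0,-0.0228,-0.0422,-0.0139,-0.8,0,0,0,-0.0309,-0.0461,-0.0192,-0.8,0,0,0,-0.0395,-0.0479,-0.0249,-0.8,0,0,0,-0.0482,-0.0474,-0.0308,-0.8,0,0,0,-0.0565,-0.0449,-0.0365,-0.8,0,0,0,-0.0642,-0.0402,-0.0419,-0.8,0,0,0,-0.0709,-0.0338,-0.0466,-0.8,0,0,0,-0.0763,-0.0257,-0.0505,-0.8,0,0,0,-0.0802,-0.0165,-0.0535,-0.8,0,0,0,-0.0824,-0.0064,-0.0553,-0.8,0,0,0,-0.0828,0.004,-0.056,-0.8,0,0,0,-0.0813,0.0143,-0.0554,-0.8,0,0,0,-0.0782,0.0241,-0.0536,-0.8,0,0,0,-0.0734,0.033,-0.0507,-0.8,0,0,0,-0.0672,0.0405,-0.0468,-0.8,0,0,0,-0.0599,0.0463,-0.0421,-0.8]
}}

```text
clock: 21.25
eef_pos: [512.2, -23.8, 148.3]
eef_rot: [1.577, 0.977, -0.049]
wrist_force: [6.8, -12.9, -3.2]
finger_gap: 17.5
```

```bash
python3 ws.py; python3 rows.py "[512.06,-24.13,148.4]" -599.7 10 10 -0.8
```

```text
wheel-frame tcp [-25.18  43.54  36.91] ang 120.04798566543289 r 50.29582466504798 F [  4.36 -12.47  -6.85] rad -12.98088259116066 tan cw -2.4722551690804804 t 21.25 gap 17.50755450385794
0, 0, 0, 0.0067, 0.0033, 0.0044, -0.8, 0, 0, 0, 0.0138, 0.0052, 0.0091, -0.8, 0, 0, 0, 0.021, 0.0057, 0.014, -0.8, 0, 0, 0, 0.0282, 0.0046, 0.0188, -0.8, 0, 0, 0, 0.035, 0.002, 0.0235, -0.8, 0, 0, 0, 0.0414, -0.002, 0.0279, -0.8, 0, 0, 0, 0.0471, -0.0073, 0.032, -0.8, 0, 0, 0, 0.0519, -0.0137, 0.0354, -0.8, 0, 0, 0, 0.0556, -0.021, 0.0382, -0.8, 0, 0, 0, 0.0583, -0.0291, 0.0403, -0.8
new cmd [570.36, -53.23, 188.7] angle -699.7
```

{"api": "jog_arm", "payload": {
  "series": [0,0,0,0.0067,0.0033,0.0044,-0.8,0,0,0,0.0138,0.0052,0.0091,-0.8,0,0,0,0.021,0.0057,0.014,-0.8,0,0,0,0.0282,0.0046,0.0188,-0.8,0,0,0,0.035,0.002,0.0235,-0.8,0,0,0,0.0414,-0.002,0.0279,-0.8,0,0,0,0.0471,-0.0073,0.032,-0.8,0,0,0,0.0519,-0.0137,0.0354,-0.8,0,0,0,0.0556,-0.021,0.0382,-0.8,0,0,0,0.0583,-0.0291,0.0403,-0.8]
}}

```text
clock: 22.5
eef_pos: [569.9, -52.3, 188.7]
eef_rot: [1.579, 0.978, -0.046]
wrist_force: [-8.0, 2.4, 6.6]
finger_gap: 17.9
```

```bash
python3 ws.py; python3 rows.py "[570.36,-53.23,188.7]" -699.7 3 18 -0.8
```

```text
wheel-frame tcp [46.48 18.24 37.26] ang 21.428978757722984 r 49.9295653961981 F [-3.03  1.96  9.99] rad -2.100379182377877 tan cw -2.9289855828747746 t 22.5 gap 17.905775600799142
0, 0, 0, 0.0006, -0.0025, 0.0005, -0.8, 0, 0, 0, 0.001, -0.005, 0.0009, -0.8, 0, 0, 0, 0.0014, -0.0076, 0.0012, -0.8, 0, 0, 0, 0.0016, -0.0102, 0.0015, -0.8, 0, 0, 0, 0.0017, -0.0128, 0.0016, -0.8, 0, 0, 0, 0.0017, -0.0154, 0.0017, -0.8, 0, 0, 0, 0.0016, -0.018, 0.0018, -0.8, 0, 0, 0, 0.0014, -0.0206, 0.0017, -0.8, 0, 0, 0, 0.001, -0.0232, 0.0016, -0.8, 0, 0, 0, 0.0006, -0.0258, 0.0014, -0.8, 0, 0, 0, 0, -0.0283, 0.0011, -0.8, 0, 0, 0, -0.0006, -0.0309, 0.0007, -0.8, 0, 0, 0, -0.0014, -0.0333, 0.0003, -0.8, 0, 0, 0, -0.0023, -0.0357, -0.0002, -0.8, 0, 0, 0, -0.0033, -0.0381, -0.0008, -0.8, 0, 0, 0, -0.0044, -0.0404, -0.0014, -0.8, 0, 0, 0, -0.0055, -0.0426, -0.0022, -0.8, 0, 0, 0, -0.0068, -0.0447, -0.0029, -0.8
new cmd [563.56, -97.93, 185.8] angle -753.7
```

{"api": "jog_arm", "payload": {
  "series": [0,0,0,0.0006,-0.0025,0.0005,-0.8,0,0,0,0.001,-0.005,0.0009,-0.8,0,0,0,0.0014,-0.0076,0.0012,-0.8,0,0,0,0.0016,-0.0102,0.0015,-0.8,0,0,0,0.0017,-0.0128,0.0016,-0.8,0,0,0,0.0017,-0.0154,0.0017,-0.8,0,0,0,0.0016,-0.018,0.0018,-0.8,0,0,0,0.0014,-0.0206,0.0017,-0.8,0,0,0,0.001,-0.0232,0.0016,-0.8]
}}

```text
clock: 23.62
eef_pos: [571.4, -74.1, 190.6]
eef_rot: [1.582, 0.977, -0.043]
wrist_force: [2.9, 15.9, 5.2]
finger_gap: 17.5
```

```bash
python3 ws.py; python3 rows.py "[571.36,-76.43,190.3]" -726.7 2 14 -0.8
```

```text
wheel-frame tcp [49.78 -3.46 37.33] ang -3.970487640481679 r 49.90256610451606 F [ 4.65 16.05  3.18] rad 3.5272545509811244 tan cw -16.336586771114305 t 23.625 gap 17.45150769292855
0, 0, 0, -0.0003, -0.0018, -0.0002, -0.8, 0, 0, 0, -0.0006, -0.0035, -0.0003, -0.8, 0, 0, 0, -0.001, -0.0051, -0.0005, -0.8, 0, 0, 0, -0.0014, -0.0068, -0.0008, -0.8, 0, 0, 0, -0.0019, -0.0085, -0.001, -0.8, 0, 0, 0, -0.0024, -0.0101, -0.0013, -0.8, 0, 0, 0, -0.003, -0.0117, -0.0016, -0.8, 0, 0, 0, -0.0036, -0.0133, -0.002, -0.8, 0, 0, 0, -0.0043, -0.0149, -0.0024, -0.8, 0, 0, 0, -0.005, -0.0164, -0.0028, -0.8, 0, 0, 0, -0.0058, -0.0179, -0.0033, -0.8, 0, 0, 0, -0.0065, -0.0194, -0.0038, -0.8, 0, 0, 0, -0.0074, -0.0208, -0.0043, -0.8, 0, 0, 0, -0.0083, -0.0222, -0.0048, -0.8
new cmd [563.06, -98.63, 185.5] angle -754.7
```

The tangential force jumped from 3 to 16 N, so the stop seems reached. I'll check the carriage.

```bash
python3 avg.py 9 5 side; python3 ws.py
python3 - <<'E'
from jf import *
np.set_printoptions(suppress=True,precision=1,linewidth=200)
c=load('side','9');l=L(c)
for x0,x1 in((-45,-20),(-20,20),(20,50)):
    k=(l[...,0]>x0)&(l[...,0]<x1)&(l[...,1]>90)&(l[...,1]<107)&(l[...,2]>52)&(l[...,2]<62)
    print(k.sum(),np.percentile(l[k][:,1],[5,25,50,75,95]))
k=(abs(l[...,2]-64.5)<2.5)&(abs(l[...,0])>25)&(abs(l[...,0])<48)&(l[...,1]>-30)&(l[...,1]<106)
print('top surf y',np.percentile(l[k][:,1],[1,50,99]))
cv2.imwrite('pics/c9.png',cv2.resize(c['color'][230:330,200:330],None,fx=6,fy=6,interpolation=cv2.INTER_CUBIC))
E
```

```text
wheel-frame tcp [49.84 -3.62 37.33] ang -4.149808940520895 r 49.970348626955406 F [ 3.54 13.59  3.51] rad 2.5509699814876545 tan cw -13.806730652921171 t 23.875 gap 17.61868267381596
15 [100.6 100.9 101.2 101.4 101.7]
28 [100.4 100.7 101.3 103.7 105.9]
16 [100.3 100.5 100.7 101.1 101.5]
top surf y [ 34.  75. 101.]
```

View pics/c9.png

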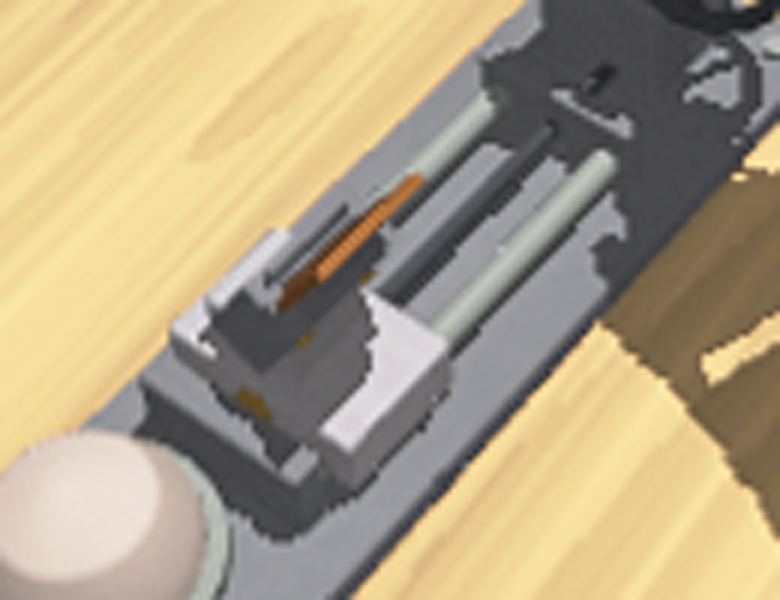

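{"api": "jog_arm", "payload": {
  "series": [0,0,0,-0.0001,-0.0009,-0.0001,-0.8,0,0,0,-0.0003,-0.0018,-0.0002,-0.8,0,0,0,-0.0003,-0.0018,-0.0002,-0.8],
  "squeeze": 20
}}

```text
clock: 24.25
eef_pos: [571.4, -75.0, 190.6]
eef_rot: [1.584, 0.977, -0.041]
wrist_force: [5.5, 23.1, 6.5]
finger_gap: 17.7
```

```bash
python3 ws.py
```

```text
wheel-frame tcp [49.83 -4.34 37.34] ang -4.9767967323475935 r 50.021350437660566 F [ 7.2  23.38  3.  ] rad 5.141055327273849 tan cw -23.915999507651755 t 24.25 gap 17.712816702528357
```

It's a hard stop: 24 N with almost no motion. I'll unload, release and retreat along the wheel axis.

{"api": "jog_arm", "payload": {
  "series": [0,0,0,0,0.0015,0,-0.8,0,0,0,0,0.003,0,-0.8,0,0,0,0,0.003,0,-0.15,0,0,0,0,0.003,0,-0.15,0,0,0,0,0.003,0,-0.15,0,0,0,-0.0112,0.0036,0.0166,-0.15,0,0,0,-0.0279,0.0045,0.0415,-0.15,0,0,0,-0.0558,0.006,0.0829,-0.15,0,0,0,-0.0781,0.0072,0.1161,-0.15,0,0,0,-0.0781,0.0072,0.1161,-0.15]
}}

```text
clock: 25.5
eef_pos: [492.7, -71.2, 308.9]
eef_rot: [1.576, 0.973, -0.051]
wrist_force: [0.5, 0.2, 0.1]
finger_gap: 40.3
```

```bash
python3 look.py 10x side top >/dev/null; python3 avg.py 10 6 side top; python3 meas.py 10 39.2
python3 - <<'E'
from jf import *
np.set_printoptions(suppress=True,precision=1,linewidth=200)
c=load('side','10');l=L(c)
for x0,x1 in((-45,-20),(-20,20),(20,50)):
    k=(l[...,0]>x0)&(l[...,0]<x1)&(l[...,1]>90)&(l[...,1]<107)&(l[...,2]>52)&(l[...,2]<62)
    print(k.sum(),np.percentile(l[k][:,1],[5,25,50,75,95]))
E
```

```text
side 107
-6 10 x [-6.4 -6.3 -6.1] y -26.826366361902657 17.497844008616667
-2 2 x [-6.3 -6.3 -6.3] y -30.186689386490926 -6.577559616518997
2 4 x [0.1 2.8 2.8] y -13.533814577845646 31.65839983255664
6 8 x [-0.3  2.6  2.7] y -0.8492664420768108 31.565357902774807
10 3 x [-0.3  2.5  2.6] y 23.447494704712817 31.205665607091817
14 2 x [-2.4 -1.   0.4] y 31.673294520521296 31.781101523727997
30 2 x [-0.8 -0.1  0.6] y 31.19373673801526 31.702393637579732
34 4 x [-1.6  1.1  1.1] y -23.88646214904049 31.670273568425642
38 9 x [-1.7  0.9  1. ] y -14.632053378317188 32.29310650435292
42 6 x [-0.9  0.8  0.9] y 5.59929985071161 32.12709582151527
46 2 x [-4.  -2.7 -1.3] y 31.69886153435918 31.977288640617573
50 2 x [-2.6 -2.5 -2.4] y -19.206783483928543 32.03843014147387
54 50 x [-4.3 -2.5 -0.7] y -29.393088256345784 31.87168728484224
-33  -6.3  .    .    .    .    .   -1.2 -1.2 -3.1 -5.4 -5.2
25  -4.6 -5.0 -4.8 -4.2  .    .    0.4 -0.2 -5.5 -5.2 -5.3
top 240
-6 8 x [4.2 4.6 5.7] y -6.010273281141821 15.382161061928024
-2 9 x [3.9 4.5 5.6] y -23.604172811861133 18.40615761476127
2 15 x [3.6 4.1
[... 442 characters left out ...]
 -33.246278085621526 28.579896956514673
34 12 x [1.9 2.7 3.1] y -24.794160396682205 30.58447472945626
38 14 x [1.4 2.4 3.8] y -32.10968594651221 27.334642560319708
42 12 x [1.7 2.1 2.8] y -29.4032459117373 28.807294715317667
46 16 x [1.2 1.7 2.6] y -33.71990536123696 21.429127906616166
50 17 x [0.  1.5 2.1] y -28.563786764487322 30.211662195450927
54 37 x [-3.7 -0.5  2.3] y -32.77536815800142 28.989741415132045
58 5 x [-2.2 -0.6  1.7] y -29.89815719093891 28.2605834095788
-33   .    .    .    .    .    .    .    .    0.8 -2.3 -3.1
25   .    .    .    .    .    .    .    .   -3.1 -4.6 -5.7
12 [100.4 101.  101.2 101.3 101.4]
29 [100.7 101.  101.3 103.8 105.9]
16 [100.5 100.7 100.8 101.  101.2]
```

View pics/side_10x.png

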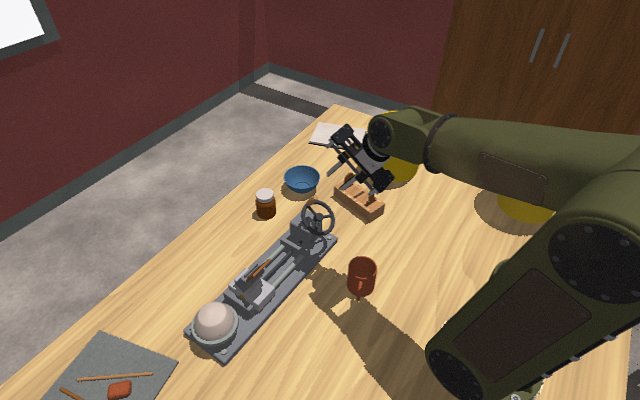

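View pics/top_10x.png

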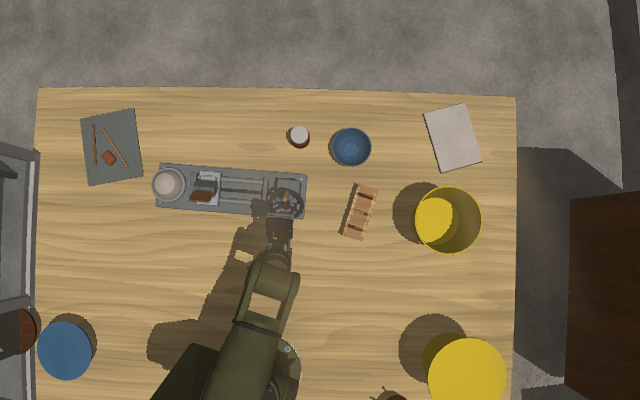

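The top view shows the template in the holder at (202,196), both ribs in the rack at (366,193) and (354,226), and the bystanders at their original pixels. Handing in.

Run:
```python
from h import *
for n,boxes in(('top',{'bucket':(180,260,405,490),'bowl':(120,170,325,375),'jar':(120,152,285,315),'ribs':(175,245,340,382)}),('side',{'mug':(250,305,340,385),'jar':(185,222,250,280)})):
    a=load(n,'avg')['color'].astype(int);b=load(n,'10')['color'].astype(int)
    for k,(r0,r1,c0,c1) in boxes.items(): print(n,k,'changed px frac',(abs(a-b).max(-1)[r0:r1,c0:c1]>40).mean().round(3))
from cell import manip
print(manip.sign_off())
```

```text
top bucket changed px frac 0.0
top bowl changed px frac 0.0
top jar changed px frac 0.0
top ribs changed px frac 0.016
side mug changed px frac 0.097
side jar changed px frac 0.0
the job is handed in; nothing more can be done
None
```

The jigger is set up and I've handed the job in, at about 26 s of the 72 s allowed. I took the template from the rack's middle slot and slid it into the leaning holder until its shoulders touched. I then wound the handwheel about 712° clockwise to the stop and let go of the handle.

**Carriage:** it advanced about 39 mm. At the end the handle pushed back with 24 N and hardly moved, so I take that as the hard stop. After I let go, its face stayed at y ≈ 101 mm. I had estimated the stop stud's face at about 102.5 mm from its visible edge. That 1–1.5 mm difference is within my error on that half-hidden face, but I could not measure the remaining gap directly.

**Template:** its head stands about 54 mm above the rim, so it is fully home. It leans roughly 0.05–0.06 rad forward within the slot's play, against the 0.12 rad limit. I saw the same before and after winding.

**Other objects:**
- **Ribs:** both still stand in the rack.
- **Bucket, bowl and jar:** none of these changed in the before-and-after pictures.
- **Mug:** about 10% of its picture area changed. The arm's shadow now falls there and the mug itself looks to be in the same place, but I didn't measure it separately.

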